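# Test a lamp tube: stand it in the tester and hold the test knob pressed

### The arm

A 6-joint arm with a two-finger parallel gripper is mounted at the origin on the work surface. World frame = base frame: x ahead of the robot, y to its left, z up, the work surface at z = 0. Lengths are in m, angles in rad, forces in N, time in s.
With the tool pointing down it reaches from about 0.35 to 0.975 m from the base axis. Payload 4.9 kg.
Tool frame: the origin (TCP) lies at the very end of the fingers, on their centre line; the grasp point (between the pads) lies 19 mm behind it (bot.grip_depth is the distance from the TCP to the grasp point, in m); z points along the fingers, x is the direction in which the jaws open and shut, and the axes are right-handed (so a half turn about z gives the same grasp; the last joint's range is limited). The gripper opens to 85 mm and grips with 20 to 120 N. Pads are 22 mm wide; open, the fingers measure 114 mm over their backs; the gripper's body (76 mm by 85 mm) begins 54 mm behind the grasp point. The pads swing forward as they close: fully open they stand 13 mm farther back than shut.
Start: joints at [1.018, 0.053, 1.613, -0, 1.476, -0.119], TCP at [0.263, 0.567, 0.205] pointing down, gripper open.
Joint ranges: [-3.01, 3.01], [-1.01, 2.22], [0.06, 2.58], [-1.02, 4.17], [0.09, 2.62], [-3.14, 3.14]. Speed limits (rad/s): [2.57, 2.57, 3.14, 3.14, 3.14, 3.14].

### API

Orientations are given as a unit quaternion [x, y, z, w].
In Python, from rig import bot, viewer gives the robot as it stands. The module is installed in compiled form; this text tells all that it offers.
- The arm moves only by the tool move_arm, never from a script. Its argument "series" is a list of rows, each an object of numbers: "tx", "ty", "tz": the shift along the tool's x, y, z each as a share of 0.03 m, from -1 to 1; "rx", "ry", "rz": the turn, a rotation vector about the tool's x, y, z each as a share of 5 degrees, from -1 to 1; "fingers": the opening in per cent of the stroke, from 0 (shut) to 100 (fully open). A call has 1 to 8 rows; each row shifts and turns the commanded pose from where the row before left it, along the tool's axes as they then stand; what a row does not reach is not made up. A row lasts 1/8 s, in which the tool goes at most 62.5 mm and 10.7 degrees, less where a joint would pass 70% of its speed; a pose out of reach is approached as far as the arm can. A call with a number of a shift or a turn outside -1 to 1 is refused whole. A call with a gripper value outside its range is refused whole. The fingers move at their own pace and stop on an object; "squeeze" is the grip in N (left out, the last holds). Time passes only in rows, so rows that do not move let the fingers close. It gives the time, the measured TCP pose, the force and the opening at its end, in the units of the state.
- bot.state(): the state, without advancing time (a new reading comes with each control period).
- viewer.snapshot(name): name is "scene" or "top" or "wrist"; returns a dict with "color" (480x640x3 uint8, red, green, blue), "range_z" (480x640 float32, m along the optical axis (not along the pixel's ray), 0 where there is no reading), "fx", "fy", "cx", "cy" (pixels), "R" (3x3) and "t" (3): a world point X has camera coordinates R X + t. Camera axes: x right, y down, z forward; pixel columns grow to the right and rows downward; lengths in m; the calibration is good to about 2 mm. A picture is of the moment at which its call begins.
- bot.hand_in(): hands the job in, once; it reports no verdict.
Trained networks look in a picture, given as the dict that the camera call returned (one of the last four; its "shot" number tells which), for a name from the list of things; names that differ only in an ending like _2 or _b are one class to them, and where a whole thing is asked for, a point or a joint stands for the part that bears it (a point fixed in the world has none). Each returns a list of dicts, best first, with "p" (0 to 1); they miss things now and then, are a little off and sometimes report something else, mostly with a low value. They report only what shows in the picture. A call takes as long as a camera call.
- viewer.look_for(name, picture): "box" ([left, top, right, bottom] as shares, 0 to 1, of the picture: columns of its width, rows of its height, round what is visible of it).
- viewer.masks_of(name, picture): "mask" (480x640 bool, what is visible of it) and "box" ([left, top, right, bottom] as shares, 0 to 1, of the picture: columns of its width, rows of its height, round what is visible of it).
- viewer.mark_of(name, picture): "at" ([column, row] as shares, 0 to 1, of the picture: columns of its width, rows of its height: a listed point, or the origin of a listed thing).
The state is a dict: "clock": time; "joint_positions": joint angles; "joint_velocities": joint speeds; "tau": joint torques, N m; "ee_pos": TCP position; "ee_rot": TCP orientation; "ft_force": force on the tool from outside, world axes, zero at the start; "ft_torque": the same for the moment, N m; "grip_width": finger opening in m.
Only numpy, scipy, OpenCV 4.12 (cv2) and the standard library are available. Lean on these libraries where they do the work, as an engineer would, in place of code of your own. Each camera call takes 0.05 s, during which the arm holds its last target.

### The job

Test the long lamp tube: take it from the sloping wooden rack, stand it upright in the white socket cup of the lamp tester, right down on the cup's floor, and let go of it. Then fit the loose black pointer knob on the tester's D-shaped brass switch shaft, turned so that the flats match, push it fully home against the collar, and press knob and shaft down against the spring to the end of their travel. Finish while still holding the knob pressed down, and leave everything else where it is.

Things in the scene. Friction and masses are not known exactly. Their poses are not given: they have to be found in the camera images.
- tube_center (a point): Centre of the long lamp tube: a white cylinder 16 mm in diameter, 150 mm long, with aluminium end caps, 60 g (end pins are look only). z runs along it to its upper end. At the start it leans about 0.6 rad in one of the rack's two sleeves, its lower 50 mm inside, its upper 100 mm free; pull it out along its own axis.
- rack: Fixed sloping wooden rack, base 120 by 150 mm; origin under its centre, x away from the robot. Two blocks 46 mm square, 74 mm apart along y, with 19 mm bores 50 mm deep that lean 0.52 rad: upper ends towards -x. Either may hold the long tube; the other holds the short one.
- tester: Fixed grey lamp tester, a box 150 mm (x) by 270 mm (y), 60 mm high; origin under its centre. On its top stand the socket cup and the switch shaft, 160 mm apart along y; which is on the left varies.
- socket_floor (a point): Centre of the inner floor of the fixed white socket cup, 65 mm above the table; z up. The cup is 60 mm high and 44 mm wide at most; its bore is about 20 mm wide and 55 mm deep, the top 14 mm flaring to about 32 mm at the mouth, 55 mm above this point. With the tube fully in, its centre is 75 mm above this point.
- knob_center (a point): Centre of the loose black pointer knob, 18 mm above its underside on its bore's axis; 36 mm high, 60 g, upright on a 6 mm high cork board. x points to its nose, z up. Seen from above a bar 28 mm wide, sides parallel from x -14 to 16 mm, tapering to a nose 6 mm wide at x 38 (white line on top); tail at -22. D-shaped bore in the underside, 22 mm deep, 16 mm wide, its flat on the nose side 5 mm from the axis.
- shaft_seat (a point): On the shaft's axis, upper face of its 26 mm steel collar where the fitted knob's underside rests (knob centre then 18 mm above); 78 mm above the table at rest, moves down with the shaft. z up; x points the way the shaft's flat faces, as does a steel tab reaching 35 mm out from the axis: the knob's nose goes over it. Bushing below: 32 mm wide, its top 12 mm under this point.
- shaft_top (a point): Top of the brass shaft, 20 mm above the seat. The shaft is 14 mm in diameter with its flat 4 mm from the axis, the top 3 mm tapered; it does not turn. The knob's bore has 1 mm of play all round, about 0.15 rad in angle.
- plunger (a joint): How far the switch shaft is pressed down, in m: 0 at rest, 0.008 at the end of its travel. A spring pushes back with 4 N at the start and about 10.4 N at the end.
- short_tube_center (a point): Centre of the short lamp tube in the other rack sleeve, a bystander: 16 mm in diameter, 105 mm long, z along it.
- starter_a: Bystander on the cork board: small grey lamp starter, a cylinder 21 mm in diameter and 36 mm high; origin at its underside.
- starter_b: Bystander on the cork board: a second starter of the same kind; origin at its underside.
- screwdriver: Bystander: screwdriver 190 mm long lying on the table between robot and tester; x along it.
- meter: Bystander: grey hand-held meter, 75 by 140 mm, 40 mm high with its dial; origin at its underside.
- spray_can: Bystander: bare metal can, 52 mm in diameter, 160 mm high, standing; origin at its underside.
- screw_jar: Bystander: clear jar with steel lid, 60 mm in diameter, 70 mm high, standing; origin at its underside.

How it is judged:
On the way, in this order (a step that is already met when the one before it is completed fails the run):
1. the long tube stands upright on the floor of the socket cup, released (horizontal distance between tube_center and socket_floor below 0.012 m and z of tube_center in the frame of socket_floor between 0.068 and 0.081 m and angle between tube_center's own z axis and vertical below 0.2 rad and contact force between each of the arm, the fingers and tube below 0.1 N), for 0.2 s.
2. the knob is fully on the shaft, flats matching, its underside on the collar (horizontal distance between knob_center and shaft_seat below 0.004 m and z of knob_center in the frame of shaft_seat between 0.014 and 0.0215 m and angle between the x axis of knob_center and the x axis of shaft_seat, either way round below 0.22 rad and angle between the z axis of knob_center and the z axis of shaft_seat, either way round below 0.12 rad), for 0.1 s.
At the end, for the whole second after the job is handed in: The tube stands untouched on the cup's floor (within 7 mm, leaning under 0.2 rad); the knob is on the shaft (4 mm off-axis, 3.5 mm off the collar, 0.22 rad at most); the fingers still press it (over 2 N), the shaft down by over 5 of its 8 mm (all of step 1 and all of step 2 and value of joint plunger above 0.005 m and contact force between the fingers and knob above 2 N); the arm keeps its last pose, push and grip.
It fails at once if a bystander was moved more than 30 mm (distance of any of short_tube_center, starter_a, starter_b, screwdriver, meter, spray_can, screw_jar from where it was at the start of the episode above 0.03 m).
It also fails if it takes over 67 s, if anything falls off the work surface, if the arm or the gripper's body presses on something with over 40 N, if the wrist force passes 120 N, or if a joint passes its speed limit or range.

## Working session

There is one attempt and no reset: what is moved stays moved. The work goes in short steps, Python scripts to look and compute and a tool call to move; the robot and the scene stay as the last step left them, time stands still between calls to the robot, and variables do not carry over. Pictures are saved under pics/ and viewed, and the job is handed in when it is done.

Besides the shell and the picture viewer there is one more tool, called after ">>>" as name(argument=value, ...) on one line, values as JSON. move_arm: Moves the arm, as the interface text tells. Its arguments: {"type":"object","properties":{"series":{"type":"array"},"squeeze":{"type":"number"}},"required":["series"]}

```bash
mkdir -p pics; ls
cat > h.py <<'E'
import numpy as np, cv2
from rig import bot, viewer
from scipy.spatial.transform import Rotation as Ro
def save(p,n): cv2.imwrite('pics/'+n,p['color'][:,:,::-1])
def back(p,u,v,z):
    c=np.array([(u-p['cx'])/p['fx']*z,(v-p['cy'])/p['fy']*z,z]); return p['R'].T@(c-p['t'])
def cloud(p,m=None):
    v,u=np.nonzero((p['range_z']>0)&(m if m is not None else True)); z=p['range_z'][v,u]
    c=np.stack([(u-p['cx'])/p['fx']*z,(v-p['cy'])/p['fy']*z,z],1); return (c-p['t'])@p['R']
def onplane(p,u,v,h):
    o=-p['R'].T@p['t']; d=back(p,u,v,1.)-o; return o+d*(h-o[2])/d[2]
def proj(p,X):
    c=p['R']@np.asarray(X)+p['t']; return c[0]/c[2]*p['fx']+p['cx'],c[1]/c[2]*p['fy']+p['cy']
E
python3 - <<'E'
from h import *
np.set_printoptions(precision=4,suppress=True)
a=viewer.snapshot('scene');b=viewer.snapshot('top')
save(a,'s0.png');save(b,'t0.png')
for p in(a,b):
  print(-p['R'].T@p['t'])
  for n in ['tube_center','short_tube_center','rack','tester','socket_floor','knob_center','shaft_seat','shaft_top','starter_a','screwdriver','meter','spray_can','screw_jar']:
    r=viewer.mark_of(n,p)
    for q in r[:2]:
      u,v=q['at'][0]*640,q['at'][1]*480
      z=p['range_z'][min(479,int(v)),min(639,int(u))]
      print(n,round(q['p'],2),round(u),round(v),back(p,u,v,z) if z>0 else None)
print(bot.state())
E
```

```text
pics
[1.0737 0.2417 0.8099]
tube_center 0.78 499 285 [0.495  0.3044 0.0914]
short_tube_center 0.6 535 310 [0.5018 0.3784 0.0754]
rack 0.6 499 323 [0.5141 0.3358 0.0093]
tester 0.64 332 289 [0.6399 0.0346 0.0614]
tester 0.27 292 257 [ 0.6277 -0.0588  0.0849]
socket_floor 0.8 372 285 [0.6081 0.1015 0.0862]
knob_center 0.75 250 179 [ 0.4589 -0.282   0.0428]
shaft_seat 0.75 360 228 [0.4422 0.001  0.02  ]
shaft_seat 0.69 289 255 [ 0.6214 -0.0709  0.0775]
shaft_top 0.75 290 249 [ 0.5962 -0.0851  0.0594]
shaft_top 0.17 199 284 [ 0.7476 -0.2016  0.0385]
starter_a 0.63 293 257 [ 0.629  -0.056   0.0892]
starter_a 0.53 189 194 [ 0.5524 -0.3937  0.0165]
screwdriver 0.8 360 224 [ 0.4375 -0.0035  0.0239]
screwdriver 0.74 292 256 [ 0.6272 -0.0595  0.088 ]
meter 0.77 429 399 [0.7318 0.2717 0.0354]
spray_can 0.61 199 287 [ 0.7477 -0.2024  0.0301]
spray_can 0.53 294 257 [ 0.6268 -0.0563  0.0855]
screw_jar 0.82 144 252 [ 0.7401 -0.3486  0.0384]
[ 0.4633 -0.0172  1.3862]
tube_center 0.74 197 281 [0.486  0.2968 0.0993]
tube_center 0.24 423 247 [ 0.5725 -0.2571  0.0426]
short_tube_center 0.59 170 279 [0.4
[... 451 characters left out ...]
4 473 257 [ 0.5486 -0.3936  0.002 ]
screwdriver 0.96 321 310 [0.4151 0.     0.0171]
screwdriver 0.23 190 276 [0.5    0.3227 0.0697]
meter 0.58 220 198 [0.7    0.2551 0.0404]
spray_can 0.88 408 187 [ 0.7096 -0.2082  0.1289]
{'clock': 1.4, 'joint_positions': array([ 1.018 ,  0.0527,  1.6129, -0.    ,  1.476 , -0.119 ]), 'joint_velocities': array([ 0.0003,  0.0015,  0.0005, -0.0009, -0.0015,  0.0015]), 'tau': array([  0.0004, -39.367 , -37.0452,  -0.0001,   0.0004,  -0.    ]), 'ee_pos': array([0.2627, 0.5671, 0.2048]), 'ee_rot': array([0.8427, 0.5384, 0.    , 0.    ]), 'ft_force': array([0.1414, 0.2263, 0.0428]), 'ft_torque': array([-0.0041, -0.0422, -0.0128]), 'grip_width': 0.0856839825881729}
```

View pics/s0.png

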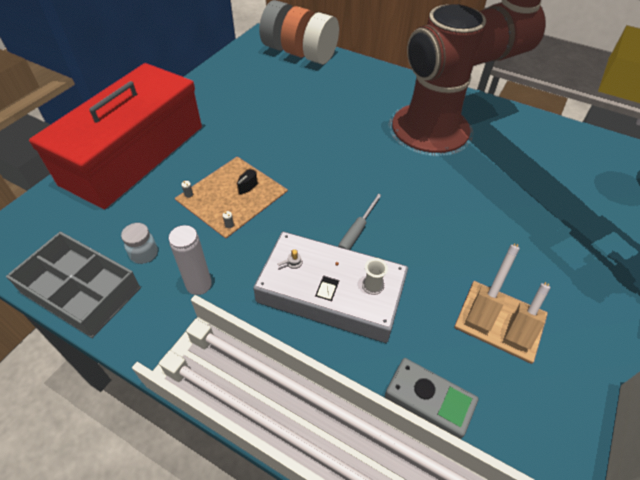

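View pics/t0.png

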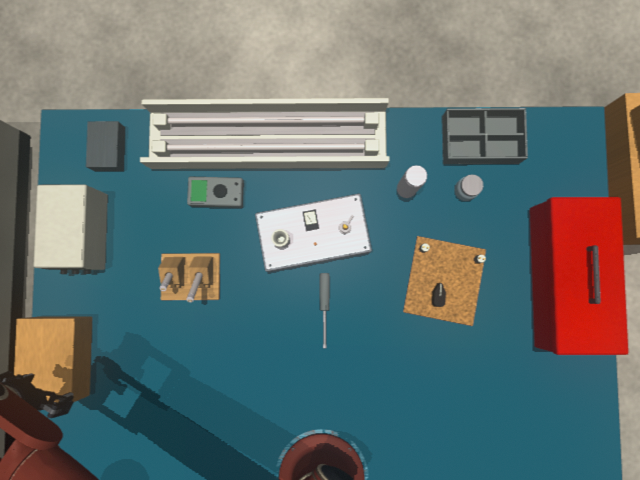

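The long tube is in the right-hand sleeve (scene 505,270; top 197,281). The socket cup is at top 282,240, the shaft and tab at 346,227, and the knob at 438,297 with its nose up. Next I'll measure the tube axis and the other points.

Run:
```python
from h import *
np.set_printoptions(precision=4,suppress=True)
a=viewer.snapshot('scene');b=viewer.snapshot('top')
for p in(a,b):
  print(p['fx'])
  for n in ['tube_center','short_tube_center','knob_center']:
    for q in viewer.masks_of(n,p)[:2]:
      m=cv2.erode(q['mask'].astype(np.uint8),np.ones((2,2)))>0
      C=cloud(p,m); 
      if len(C)<5: print(n,len(C),q['mask'].sum(),q['p']);continue
      med=np.median(C,0); C=C[np.linalg.norm(C-med,axis=1)<.09]
      U,S,V=np.linalg.svd(C-C.mean(0)); d=V[0]*np.sign(V[0][2])
      print(n,round(q['p'],2),len(C),C.mean(0),d,C.min(0),C.max(0),np.array(q['box'])*[640,480,640,480])
```

```text
467.3372985236785
tube_center 0.88 382 [0.4779 0.3016 0.1143] [-0.5582 -0.0032  0.8297] [0.4483 0.2952 0.0697] [0.5085 0.3083 0.1559] [492.416 246.48  518.208 296.208]
short_tube_center 0.69 214 [0.4919 0.375  0.0946] [-0.5341 -0.0166  0.8453] [0.4703 0.369  0.0699] [0.508  0.3821 0.1185] [528.512 284.88  550.4   315.792]
knob_center 0.81 355 [ 0.4594 -0.2902  0.0315] [-0.9612  0.1179  0.2492] [ 0.429  -0.307   0.0045] [ 0.4868 -0.2804  0.0475] [238.016 168.624 259.904 194.784]
535.2702340957909
tube_center 0.62 163 [0.4721 0.2982 0.1176] [-0.5515  0.0019  0.8342] [0.44   0.2925 0.0345] [0.5071 0.3097 0.1584] [187.52  272.976 202.112 303.6  ]
short_tube_center 0.58 101 [0.4844 0.3723 0.1003] [-0.5813  0.0612  0.8114] [0.4654 0.3672 0.07  ] [0.5048 0.3801 0.1227] [158.272 272.688 173.12  291.216]
knob_center 0.67 259 [ 0.451  -0.2943  0.0407] [ 0.9946 -0.1042  0.0025] [ 0.4246 -0.3167  0.0111] [ 0.4823 -0.2798  0.05  ] [431.808 282.    443.584 305.52 ]
knob_center 0.6 79 [ 0.6203 -0.0619  0.0842] [-0.4199  0.4328  0.7977] [ 0.6073 -0.0755  0.0618] [ 0.642  -0.0506  0.1016] [339.328 215.184 353.984 236.304]
```

```bash
cat >> h.py <<'E'
def frame(z,x):
    z=np.array(z,float);z/=np.linalg.norm(z);x=np.array(x,float);x-=x@z*z;x/=np.linalg.norm(x)
    return np.stack([x,np.cross(z,x),z],1)
def plan(goal,R1,n=None,start=None,fingers=None):
    """rows towards the goal, linear"""
    if start is None:
        s=bot.state();p=s['ee_pos'].copy();R=Ro.from_quat(s['ee_rot']).as_matrix()
    else: p,R=np.array(start[0]),start[1]
    goal=np.array(goal,float)
    rv=Ro.from_matrix(R.T@R1).as_rotvec()
    need=max(np.abs(R.T@(goal-p)).max()/.03,np.linalg.norm(goal-p)/.03,np.abs(np.degrees(rv)).max()/5)
    n=n or int(np.ceil(need))
    rows=[]
    for i in range(n):
        k=n-i
        t=np.round(R.T@((goal-p)/k)/.03,2)
        r=np.round(np.degrees(Ro.from_matrix(R.T@R1).as_rotvec()/k)/5,2)
        d=dict(zip(['tx','ty','tz','rx','ry','rz'],[float(v) for v in [*t,*r]]))
        d={a:v for a,v in d.items() if v}
        if fingers is not None:d['fingers']=fingers
        rows.append(d)
        p=p+R@(t*.03);R=R@Ro.from_rotvec(np.radians(r*5)).as_matrix()
    import json
    for i in range(0,n,8): print(json.dumps(rows[i:i+8]))
    print('end',p.round(4),'need',round(need,1))
    return p,R
E
python3 - <<'E'
from h import *
plan([.411,.301,.199],frame([.556,0,-.831],[0,1,0]),n=13)
E
```

```text
[{"tx": -0.46, "ty": 0.63, "tz": 0.01, "rx": -0.51, "ry": 0.11, "rz": -0.37}, {"tx": -0.48, "ty": 0.62, "tz": 0.04, "rx": -0.51, "ry": 0.11, "rz": -0.37}, {"tx": -0.5, "ty": 0.6, "tz": 0.06, "rx": -0.51, "ry": 0.11, "rz": -0.37}, {"tx": -0.52, "ty": 0.58, "tz": 0.08, "rx": -0.51, "ry": 0.11, "rz": -0.37}, {"tx": -0.54, "ty": 0.56, "tz": 0.1, "rx": -0.51, "ry": 0.11, "rz": -0.37}, {"tx": -0.56, "ty": 0.53, "tz": 0.12, "rx": -0.51, "ry": 0.11, "rz": -0.37}, {"tx": -0.57, "ty": 0.51, "tz": 0.14, "rx": -0.51, "ry": 0.11, "rz": -0.37}, {"tx": -0.59, "ty": 0.48, "tz": 0.16, "rx": -0.51, "ry": 0.12, "rz": -0.37}]
[{"tx": -0.61, "ty": 0.46, "tz": 0.17, "rx": -0.51, "ry": 0.11, "rz": -0.37}, {"tx": -0.63, "ty": 0.43, "tz": 0.18, "rx": -0.52, "ry": 0.12, "rz": -0.37}, {"tx": -0.64, "ty": 0.4, "tz": 0.2, "rx": -0.51, "ry": 0.11, "rz": -0.37}, {"tx": -0.65, "ty": 0.37, "tz": 0.21, "rx": -0.52, "ry": 0.12, "rz": -0.38}, {"tx": -0.67, "ty": 0.34, "tz": 0.21, "rx": -0.51, "ry": 0.11, "rz": -0.37}]
end [0.4111 0.3011 0.1991] need 10.2
```

>>> move_arm(series=[{"tx":-0.46,"ty":0.63,"tz":0.01,"rx":-0.51,"ry":0.11,"rz":-0.37},{"tx":-0.48,"ty":0.62,"tz":0.04,"rx":-0.51,"ry":0.11,"rz":-0.37},{"tx":-0.5,"ty":0.6,"tz":0.06,"rx":-0.51,"ry":0.11,"rz":-0.37},{"tx":-0.52,"ty":0.58,"tz":0.08,"rx":-0.51,"ry":0.11,"rz":-0.37},{"tx":-0.54,"ty":0.56,"tz":0.1,"rx":-0.51,"ry":0.11,"rz":-0.37},{"tx":-0.56,"ty":0.53,"tz":0.12,"rx":-0.51,"ry":0.11,"rz":-0.37},{"tx":-0.57,"ty":0.51,"tz":0.14,"rx":-0.51,"ry":0.11,"rz":-0.37},{"tx":-0.59,"ty":0.48,"tz":0.16,"rx":-0.51,"ry":0.12,"rz":-0.37}])

```text
invalid input
```

>>> move_arm(series=[{"tx":-0.61,"ty":0.46,"tz":0.17,"rx":-0.51,"ry":0.11,"rz":-0.37},{"tx":-0.63,"ty":0.43,"tz":0.18,"rx":-0.52,"ry":0.12,"rz":-0.37},{"tx":-0.64,"ty":0.4,"tz":0.2,"rx":-0.51,"ry":0.11,"rz":-0.37},{"tx":-0.65,"ty":0.37,"tz":0.21,"rx":-0.52,"ry":0.12,"rz":-0.38},{"tx":-0.67,"ty":0.34,"tz":0.21,"rx":-0.51,"ry":0.11,"rz":-0.37},{"fingers":60}])

```text
invalid input
```

Run:
```python
from h import *
np.set_printoptions(precision=4,suppress=True)
p=viewer.snapshot('wrist');save(p,'w1.png')
s=bot.state();print(s['ee_pos'],Ro.from_quat(s['ee_rot']).as_matrix(),s['grip_width'])
print(-p['R'].T@p['t'],p['R'],p['fx'])
for q in viewer.masks_of('tube_center',p)[:2]:
      m=cv2.erode(q['mask'].astype(np.uint8),np.ones((3,3)))>0
      C=cloud(p,m); print(q['p'],len(C))
      if len(C)<5: continue
      print(C.mean(0),C.min(0),C.max(0))
      U,S,V=np.linalg.svd(C-C.mean(0),full_matrices=False);print(V[0])
```

```text
[0.2627 0.5671 0.2048] [[ 0.4203  0.9074 -0.    ]
 [ 0.9074 -0.4203  0.    ]
 [-0.     -0.     -1.    ]] 0.08533736295720003
[0.1908 0.5991 0.3739] [[ 0.4212  0.907   0.0013]
 [ 0.8618 -0.4007  0.311 ]
 [ 0.2826 -0.1298 -0.9504]] 429.77515017796617
```

>>> move_arm(series=[{"tx":-0.46,"ty":0.63,"tz":0.01,"rx":-0.51,"ry":0.11,"rz":-0.37,"fingers":100},{"tx":-0.48,"ty":0.62,"tz":0.04,"rx":-0.51,"ry":0.11,"rz":-0.37,"fingers":100},{"tx":-0.5,"ty":0.6,"tz":0.06,"rx":-0.51,"ry":0.11,"rz":-0.37,"fingers":100},{"tx":-0.52,"ty":0.58,"tz":0.08,"rx":-0.51,"ry":0.11,"rz":-0.37,"fingers":100},{"tx":-0.54,"ty":0.56,"tz":0.1,"rx":-0.51,"ry":0.11,"rz":-0.37,"fingers":100},{"tx":-0.56,"ty":0.53,"tz":0.12,"rx":-0.51,"ry":0.11,"rz":-0.37,"fingers":100},{"tx":-0.57,"ty":0.51,"tz":0.14,"rx":-0.51,"ry":0.11,"rz":-0.37,"fingers":100},{"tx":-0.59,"ty":0.48,"tz":0.16,"rx":-0.51,"ry":0.12,"rz":-0.37,"fingers":100}])

```text
clock: 2.9
ee_pos: [0.3544, 0.4028, 0.2015]
ee_rot: [0.752, 0.633, 0.128, 0.128]
ft_force: [-0.6, -0.6, -0.2]
grip_width: 0.0856
```

>>> move_arm(series=[{"tx":-0.61,"ty":0.46,"tz":0.17,"rx":-0.51,"ry":0.11,"rz":-0.37,"fingers":60},{"tx":-0.63,"ty":0.43,"tz":0.18,"rx":-0.52,"ry":0.12,"rz":-0.37,"fingers":60},{"tx":-0.64,"ty":0.4,"tz":0.2,"rx":-0.51,"ry":0.11,"rz":-0.37,"fingers":60},{"tx":-0.65,"ty":0.37,"tz":0.21,"rx":-0.52,"ry":0.12,"rz":-0.38,"fingers":60},{"tx":-0.67,"ty":0.34,"tz":0.21,"rx":-0.51,"ry":0.11,"rz":-0.37,"fingers":60},{"tx":0,"ty":0,"tz":0,"rx":0,"ry":0,"rz":0,"fingers":60}])

```text
clock: 3.65
ee_pos: [0.4108, 0.2999, 0.1985]
ee_rot: [0.678, 0.676, 0.205, 0.205]
ft_force: [-0.9, 0.0, -0.1]
grip_width: 0.0513
```

Run:
```python
from h import *
np.set_printoptions(precision=4,suppress=True)
p=viewer.snapshot('wrist');save(p,'w1.png')
s=bot.state();print(s['ee_pos'],Ro.from_quat(s['ee_rot']).as_matrix(),s['grip_width'])
print(-p['R'].T@p['t'],p['R'],p['fx'])
for q in viewer.masks_of('tube_center',p)[:2]:
      m=cv2.erode(q['mask'].astype(np.uint8),np.ones((3,3)))>0
      C=cloud(p,m); print(q['p'],len(C),np.array(q['box'])*[640,480,640,480])
      if len(C)<5: continue
      print(C.mean(0),C.min(0),C.max(0))
      U,S,V=np.linalg.svd(C-C.mean(0),full_matrices=False);print(V[0])
for P in ([.440,.301,.157],[.44+.0556,.301,.157-.0831]): print(proj(p,P))
```

```text
[0.4109 0.3008 0.1991] [[ 0.0018  0.8315  0.5556]
 [ 1.     -0.0019 -0.0005]
 [ 0.0006  0.5556 -0.8315]] 0.05151182246936797
[0.251  0.2989 0.295 ] [[ 0.0034  1.      0.0008]
 [ 0.6173 -0.0028  0.7867]
 [ 0.7867 -0.0022 -0.6173]] 429.77515017796617
0.88 1287 [299.776 196.992 323.776 259.68 ]
[0.4549 0.299  0.129 ] [0.4381 0.2913 0.0664] [0.4948 0.306  0.1568]
[-0.4991 -0.0065  0.8665]
(np.float64(316.34873298622153), np.float64(253.38160875124845))
(np.float64(315.12383339484495), np.float64(208.4917605767999))
```

View pics/w1.png

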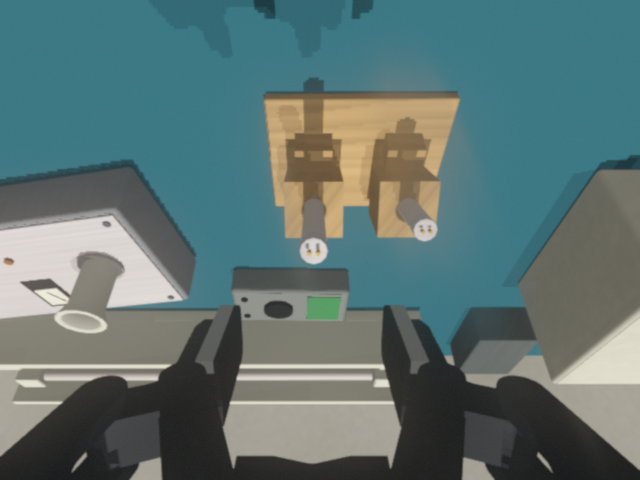

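The wrist view shows the tube end cap at (313,250). I predicted (316,253), so the fit is within 2 mm. I'll go in along the tube axis and grip.

>>> move_arm(series=[{"tx":-0.04,"ty":0,"tz":0.83,"rx":0,"ry":0,"rz":0,"fingers":60},{"tx":0,"ty":0,"tz":0.83,"rx":0,"ry":0,"rz":0,"fingers":60},{"tx":0,"ty":0,"tz":0.83,"rx":0,"ry":0,"rz":0,"fingers":60},{"tx":0,"ty":0,"tz":0.83,"rx":0,"ry":0,"rz":0,"fingers":60},{"tx":0,"ty":0,"tz":0,"rx":0,"ry":0,"rz":0,"fingers":0},{"tx":0,"ty":0,"tz":0,"rx":0,"ry":0,"rz":0,"fingers":0},{"tx":0,"ty":0,"tz":0,"rx":0,"ry":0,"rz":0,"fingers":0},{"tx":0,"ty":0,"tz":0,"rx":0,"ry":0,"rz":0,"fingers":0}], squeeze=50)

```text
clock: 4.75
ee_pos: [0.4666, 0.3004, 0.1174]
ee_rot: [0.677, 0.676, 0.206, 0.206]
ft_force: [-1.4, 0.2, 0.6]
grip_width: 0.0134
```

Run:
```python
from h import *
np.set_printoptions(precision=4,suppress=True)
p=viewer.snapshot('wrist');save(p,'w2.png')
s=bot.state();print(s['ee_pos'],s['ft_force'],s['ft_torque'],s['grip_width'])
```

```text
[0.4666 0.3004 0.1174] [-0.9453 -0.2358  0.9021] [0.1344 0.2319 0.0008] 0.013601376207530637
```

View pics/w2.png

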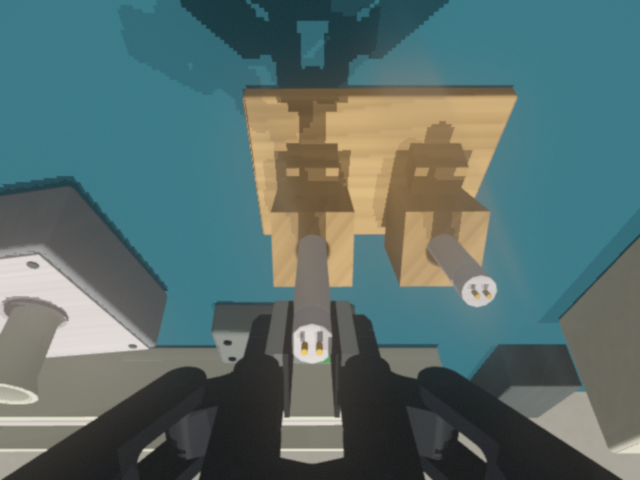

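The tube end (313,343) sits between the pads. I'll pull along the axis and check that it follows.

>>> move_arm(series=[{"tx":0,"ty":0,"tz":-0.3,"rx":0,"ry":0,"rz":0,"fingers":0},{"tx":0,"ty":0,"tz":-0.5,"rx":0,"ry":0,"rz":0,"fingers":0},{"tx":0,"ty":0,"tz":-0.6,"rx":0,"ry":0,"rz":0,"fingers":0},{"tx":0,"ty":0,"tz":-0.6,"rx":0,"ry":0,"rz":0,"fingers":0},{"tx":0,"ty":0,"tz":-0.6,"rx":0,"ry":0,"rz":0,"fingers":0},{"tx":0,"ty":0,"tz":-0.2,"rx":0,"ry":0,"rz":0,"fingers":0}])

```text
clock: 5.55
ee_pos: [0.4194, 0.3004, 0.1883]
ee_rot: [0.676, 0.676, 0.207, 0.206]
ft_force: [0.4, -0.3, -1.2]
grip_width: 0.0134
```

Run:
```python
from h import *
np.set_printoptions(precision=4,suppress=True)
a=viewer.snapshot('scene');save(a,'s3.png')
p=viewer.snapshot('wrist');save(p,'w3.png')
cv2.imwrite('pics/s3c.png',cv2.resize(a['color'][180:380,400:640,::-1],None,fx=3,fy=3))
s=bot.state();print(s['ee_pos'],s['ft_force'],s['ft_torque'],s['grip_width'])
for n in('tube_center','socket_floor','shaft_top','shaft_seat'):
 for pp in(a,p):
  for q in viewer.mark_of(n,pp)[:1]:print(n,q)
```

```text
[0.4196 0.3002 0.1873] [ 0.2539  0.5494 -0.0619] [ 0.0761  0.3837 -0.0083] 0.01355203555600511
tube_center {'at': [0.8059, 0.5054], 'p': 0.75}
tube_center {'at': [0.492, 0.544], 'p': 0.95}
socket_floor {'at': [0.5852, 0.5898], 'p': 0.73}
socket_floor {'at': [0.1395, 0.5717], 'p': 0.95}
shaft_top {'at': [0.4584, 0.5196], 'p': 0.54}
shaft_seat {'at': [0.4588, 0.5365], 'p': 0.73}
```

View pics/s3c.png

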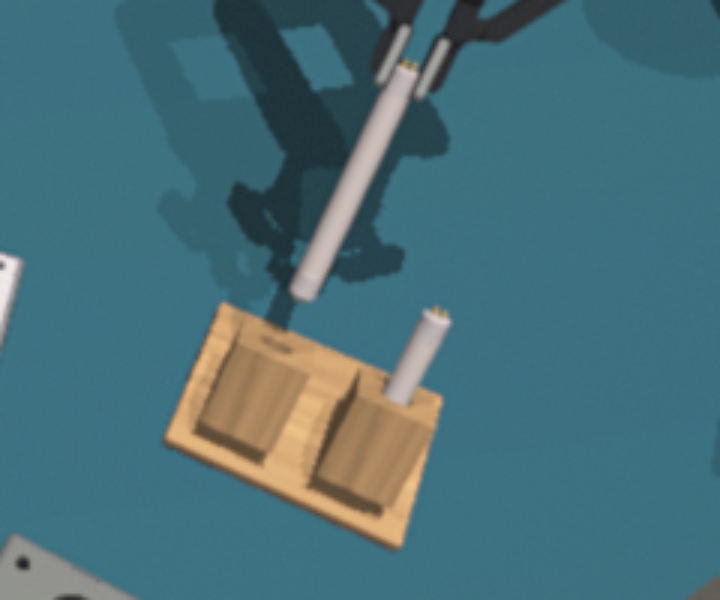

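View pics/w3.png

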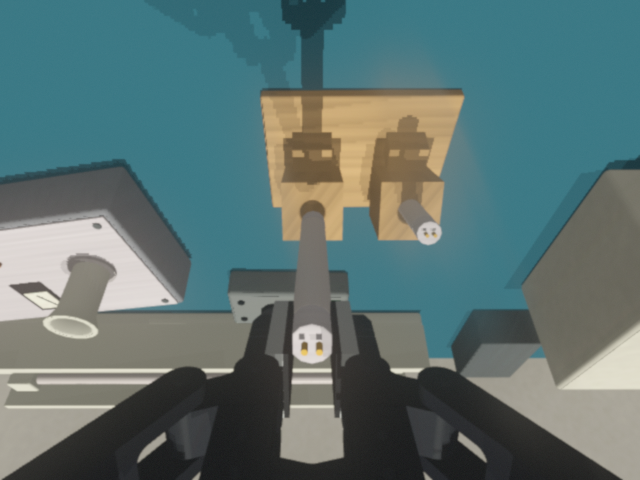

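Run:
```python
from h import *
np.set_printoptions(precision=4,suppress=True)
s=bot.state();R=Ro.from_quat(s['ee_rot']).as_matrix();o=s['ee_pos']
a=viewer.snapshot('scene');p=viewer.snapshot('wrist');b=viewer.snapshot('top')
for n,pp in(('s',a),('w',p),('t',b)):
  for q in viewer.masks_of('tube_center',pp)[:1]:
    m=cv2.erode(q['mask'].astype(np.uint8),np.ones((3,3)))>0
    C=(cloud(pp,m)-o)@R
    C=C[np.abs(C[:,0])<.03]
    print('tube tool frame',n,len(C))
    for lo in np.arange(-.06,.13,.03):
      D=C[(C[:,2]>lo)&(C[:,2]<lo+.03)]
      if len(D)>5: print(round(lo,2),D.mean(0),len(D))
    print(C.min(0),C.max(0))
  C=cloud(pp);C=C[(np.hypot(C[:,0]-.595,C[:,1]-.1)<.045)]
  D=C[(C[:,2]>.113)&(C[:,2]<.13)]; print('rim',n,len(D),D.min(0) if len(D) else 0,D.max(0) if len(D) else 0)
  if len(D)>10:
    # circle fit: outer radius
    A=np.c_[2*D[:,:2],np.ones(len(D))];x=np.linalg.lstsq(A,(D[:,:2]**2).sum(1),rcond=None)[0];print('circ',x[:2],np.sqrt(x[2]+x[:2]@x[:2]),np.median(D[:,2]))
for n in('socket_floor','shaft_top','shaft_seat'):
 for pp,h in((a,0),(p,0),(b,0)):
  h={'socket_floor':.065,'shaft_top':.098,'shaft_seat':.078}[n]
  for q in viewer.mark_of(n,pp)[:1]:print(n,q['p'],onplane(pp,q['at'][0]*640,q['at'][1]*480,h))
cv2.imwrite('pics/t3c.png',cv2.resize(b['color'][180:280,240:400,::-1],None,fx=5,fy=5,interpolation=cv2.INTER_CUBIC))
cv2.imwrite('pics/s3d.png',cv2.resize(a['color'][220:340,240:420,::-1],None,fx=4,fy=4,interpolation=cv2.INTER_CUBIC))
```

```text
tube tool frame s 556
-0.06 [-0.0008  0.0077 -0.0354] 32
-0.03 [-0.0005  0.0076 -0.0148] 116
0.0 [-0.0005  0.0076  0.0151] 116
0.03 [-0.0007  0.0072  0.0449] 117
0.06 [0.0002 0.0072 0.075 ] 112
0.09 [-0.0001  0.0071  0.0985] 63
[-0.0063 -0.0067 -0.04  ] [0.0063 0.0125 0.1082]
rim s 240 [0.5703 0.0764 0.1132] [0.6136 0.1178 0.1225]
circ [0.5929 0.0975] 0.017785892242269716 0.11892414093490221
tube tool frame w 4368
-0.06 [-0.0015 -0.0015 -0.039 ] 1668
-0.03 [-0.0014 -0.0056 -0.0158] 1104
0.0 [-0.0011 -0.0057  0.014 ] 715
0.03 [-0.0012 -0.006   0.044 ] 465
0.06 [-0.0009 -0.0063  0.0742] 306
0.09 [-0.     -0.0065  0.0968] 110
[-0.0083 -0.008  -0.0464] [0.0059 0.0081 0.1053]
rim w 1046 [0.5689 0.0749 0.113 ] [0.6107 0.1167 0.121 ]
circ [0.589  0.0968] 0.017829015817625103 0.1184220390107781
tube tool frame t 200
-0.06 [ 0.0017  0.0055 -0.0388] 20
-0.03 [-0.0014  0.0071 -0.0136] 43
0.0 [-0.002   0.0061  0.0152] 49
0.03 [-0.0017  0.0064  0.0449] 38
0.06 [-0.0014  0.0061  0.0738] 34
0.09 [-0.0012  0.0061  0.0953] 16
[-0.0074 -0.0004 -0.0446] [0.005  0.0107 0.1049]
rim t 158 [0.5713 0.0781 0.1134] [0.6103 0.1173 0.1299]
circ [0.5904 0.0978] 0.017193483236032953 0.11972572455666922
socket_floor 0.74 [0.5922 0.0955 0.065 ]
socket_floor 0.57 [0.596  0.0913 0.065 ]
socket_floor 0.71 [0.5909 0.0987 0.065 ]
shaft_top 0.5 [ 0.6163 -0.0643  0.098 ]
shaft_seat 0.56 [ 0.6191 -0.0613  0.078 ]
shaft_seat 0.61 [ 0.6153 -0.0642  0.078 ]
```

View pics/t3c.png

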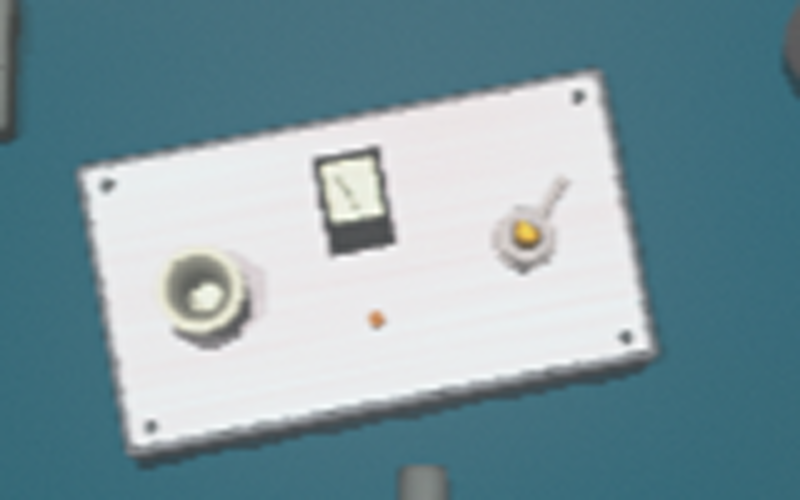

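View pics/s3d.png

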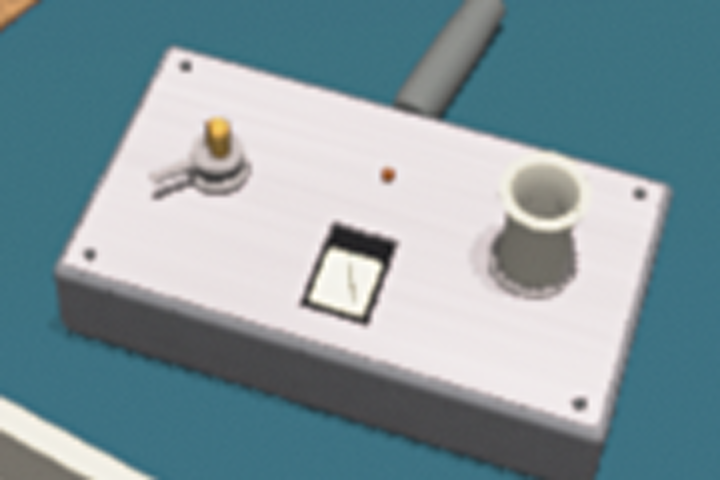

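Tube held straight in the tool: it spans tool z −0.042 to +0.107 with no tilt. The cup axis is at about (0.591, 0.097). Moving above the cup.

Run:
```python
from h import *
plan([.591,.098,.262],frame([0,0,-1],[0,1,0]),n=13)
```

```text
[{"tx": -0.52, "ty": 0.47, "tz": 0.08, "rx": 0.52}, {"tx": -0.52, "ty": 0.48, "tz": 0.06, "rx": 0.52}, {"tx": -0.52, "ty": 0.48, "tz": 0.04, "rx": 0.52}, {"tx": -0.52, "ty": 0.48, "tz": 0.02, "rx": 0.52}, {"tx": -0.52, "ty": 0.48, "rx": 0.52}, {"tx": -0.52, "ty": 0.48, "tz": -0.03, "rx": 0.52}, {"tx": -0.52, "ty": 0.48, "tz": -0.05, "rx": 0.52}, {"tx": -0.51, "ty": 0.47, "tz": -0.07, "rx": 0.52}]
[{"tx": -0.52, "ty": 0.47, "tz": -0.09, "rx": 0.52}, {"tx": -0.51, "ty": 0.47, "tz": -0.11, "rx": 0.52}, {"tx": -0.52, "ty": 0.46, "tz": -0.13, "rx": 0.52}, {"tx": -0.51, "ty": 0.46, "tz": -0.16, "rx": 0.52}, {"tx": -0.52, "ty": 0.45, "tz": -0.17, "rx": 0.51}]
end [0.5911 0.098  0.262 ] need 9.2
```

>>> move_arm(series=[{"tx":-0.52,"ty":0.47,"tz":0.08,"rx":0.52,"ry":0,"rz":0,"fingers":0},{"tx":-0.52,"ty":0.48,"tz":0.06,"rx":0.52,"ry":0,"rz":0,"fingers":0},{"tx":-0.52,"ty":0.48,"tz":0.04,"rx":0.52,"ry":0,"rz":0,"fingers":0},{"tx":-0.52,"ty":0.48,"tz":0.02,"rx":0.52,"ry":0,"rz":0,"fingers":0},{"tx":-0.52,"ty":0.48,"tz":0,"rx":0.52,"ry":0,"rz":0,"fingers":0},{"tx":-0.52,"ty":0.48,"tz":-0.03,"rx":0.52,"ry":0,"rz":0,"fingers":0},{"tx":-0.52,"ty":0.48,"tz":-0.05,"rx":0.52,"ry":0,"rz":0,"fingers":0},{"tx":-0.51,"ty":0.47,"tz":-0.07,"rx":0.52,"ry":0,"rz":0,"fingers":0}])

```text
clock: 7.8
ee_pos: [0.5256, 0.1746, 0.2332]
ee_rot: [0.703, 0.702, 0.079, 0.08]
ft_force: [-0.8, -0.6, -2.4]
grip_width: 0.0135
```

>>> move_arm(series=[{"tx":-0.52,"ty":0.47,"tz":-0.09,"rx":0.52,"ry":0,"rz":0,"fingers":0},{"tx":-0.51,"ty":0.47,"tz":-0.11,"rx":0.52,"ry":0,"rz":0,"fingers":0},{"tx":-0.52,"ty":0.46,"tz":-0.13,"rx":0.52,"ry":0,"rz":0,"fingers":0},{"tx":-0.51,"ty":0.46,"tz":-0.16,"rx":0.52,"ry":0,"rz":0,"fingers":0},{"tx":-0.52,"ty":0.45,"tz":-0.17,"rx":0.51,"ry":0,"rz":0,"fingers":0},{"tx":0,"ty":0,"tz":0,"rx":0,"ry":0,"rz":0,"fingers":0},{"tx":0,"ty":0,"tz":0,"rx":0,"ry":0,"rz":0,"fingers":0}])

```text
clock: 8.68
ee_pos: [0.5907, 0.0982, 0.2615]
ee_rot: [0.707, 0.707, -0.0, 0.0]
ft_force: [0.0, -0.1, -0.6]
grip_width: 0.0135
```

Run:
```python
from h import *
np.set_printoptions(precision=4,suppress=True)
s=bot.state();R=Ro.from_quat(s['ee_rot']).as_matrix();o=s['ee_pos'];print(o,R)
a=viewer.snapshot('scene');p=viewer.snapshot('wrist');b=viewer.snapshot('top');save(p,'w4.png')
for n,pp in(('s',a),('w',p),('t',b)):
  for q in viewer.masks_of('tube_center',pp)[:1]:
    m=cv2.erode(q['mask'].astype(np.uint8),np.ones((3,3)))>0
    C=(cloud(pp,m)-o)@R
    C=C[np.abs(C[:,0])<.03]
    print('tube tool frame',n,len(C))
    for lo in np.arange(-.06,.13,.03):
      D=C[(C[:,2]>lo)&(C[:,2]<lo+.03)]
      if len(D)>5: print(round(lo,2),D.mean(0),len(D))
    if len(C):print(C.min(0),C.max(0))
  C=cloud(pp);C=C[(np.hypot(C[:,0]-.591,C[:,1]-.097)<.03)]
  D=C[(C[:,2]>.113)&(C[:,2]<.124)]
  if len(D)>10:
    A=np.c_[2*D[:,:2],np.ones(len(D))];x=np.linalg.lstsq(A,(D[:,:2]**2).sum(1),rcond=None)[0];print('circ',len(D),x[:2],np.sqrt(x[2]+x[:2]@x[:2]),np.median(D[:,2]),D.min(0),D.max(0))
cv2.imwrite('pics/s4d.png',cv2.resize(a['color'][160:340,240:440,::-1],None,fx=3,fy=3,interpolation=cv2.INTER_CUBIC))
```

```text
[0.5907 0.0982 0.2615] [[ 0.0001  1.     -0.    ]
 [ 1.     -0.0001 -0.0002]
 [-0.0002 -0.     -1.    ]]
tube tool frame s 421
-0.06 [ 0.      0.0063 -0.0378] 49
-0.03 [ 0.0017  0.0081 -0.0143] 95
0.0 [0.0021 0.008  0.0149] 87
0.03 [0.0022 0.008  0.0446] 82
0.06 [0.0025 0.0084 0.0742] 75
0.09 [0.0024 0.0084 0.0971] 33
[-0.0049 -0.0008 -0.0452] [0.0075 0.012  0.1063]
circ 231 [0.5932 0.0976] 0.01762513285873657 0.11909721030320766 [0.571  0.0764 0.1131] [0.6129 0.1179 0.1233]
tube tool frame w 4544
-0.06 [-0.0012 -0.0016 -0.0391] 1740
-0.03 [-0.0013 -0.0056 -0.0161] 1129
0.0 [-0.0008 -0.0054  0.0139] 722
0.03 [-0.0009 -0.0053  0.0436] 494
0.06 [-0.0008 -0.0054  0.0741] 329
0.09 [-0.0007 -0.0053  0.0972] 122
[-0.0085 -0.0078 -0.0462] [0.0144 0.0765 0.2031]
circ 1215 [0.5912 0.0959] 0.01750237863324045 0.11950640007306822 [0.571  0.0751 0.113 ] [0.6106 0.1163 0.1225]
circ 24 [0.5789 0.1086] 0.005588523881199174 0.11899095935350935 [0.5716 0.1025 0.1134] [0.5867 0.117  0.1237]
```

View pics/w4.png

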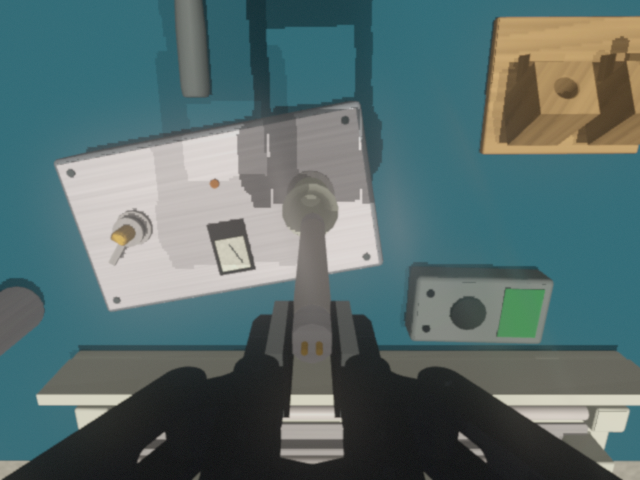

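View pics/s4d.png

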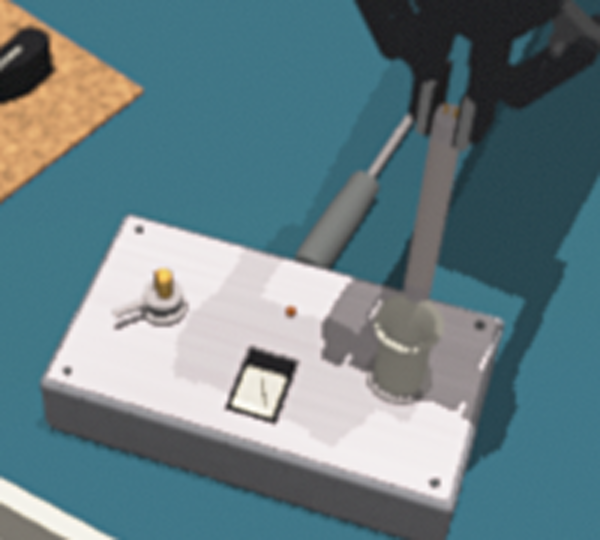

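The tube bottom is above the cup (wrist 312,205) and the offset is about −1.2 mm in y. Lowering.

>>> move_arm(series=[{"tx":-0.04,"ty":0,"tz":0.6,"rx":0,"ry":0,"rz":0,"fingers":0},{"tx":0,"ty":0,"tz":0.6,"rx":0,"ry":0,"rz":0,"fingers":0},{"tx":0,"ty":0,"tz":0.6,"rx":0,"ry":0,"rz":0,"fingers":0},{"tx":0,"ty":0,"tz":0.6,"rx":0,"ry":0,"rz":0,"fingers":0},{"tx":0,"ty":0,"tz":0.3,"rx":0,"ry":0,"rz":0,"fingers":0},{"tx":0,"ty":0,"tz":0.1,"rx":0,"ry":0,"rz":0,"fingers":0},{"tx":0,"ty":0,"tz":0,"rx":0,"ry":0,"rz":0,"fingers":0}])

```text
clock: 9.85
ee_pos: [0.5915, 0.0967, 0.1784]
ee_rot: [0.707, 0.707, 0.0, 0.0]
ft_force: [-0.2, 1.1, -0.3]
grip_width: 0.0135
```

>>> move_arm(series=[{"tx":0,"ty":0,"tz":0.1,"rx":0,"ry":0,"rz":0,"fingers":0},{"tx":0,"ty":0,"tz":0.05,"rx":0,"ry":0,"rz":0,"fingers":0},{"tx":0,"ty":0,"tz":0.05,"rx":0,"ry":0,"rz":0,"fingers":0},{"tx":0,"ty":0,"tz":0,"rx":0,"ry":0,"rz":0,"fingers":0}])

```text
clock: 10.35
ee_pos: [0.5928, 0.0968, 0.175]
ee_rot: [0.707, 0.707, 0.002, 0.002]
ft_force: [-0.7, 0.2, 6.9]
grip_width: 0.0132
```

>>> move_arm(series=[{"tx":0,"ty":0,"tz":0,"rx":0,"ry":0,"rz":0,"fingers":60},{"tx":0,"ty":0,"tz":0,"rx":0,"ry":0,"rz":0,"fingers":60},{"tx":0,"ty":0,"tz":0,"rx":0,"ry":0,"rz":0,"fingers":60},{"tx":0,"ty":0,"tz":-0.5,"rx":0,"ry":0,"rz":0,"fingers":60},{"tx":0,"ty":0,"tz":-0.9,"rx":0,"ry":0,"rz":0,"fingers":60},{"tx":0,"ty":0,"tz":-0.9,"rx":0,"ry":0,"rz":0,"fingers":60}])

```text
clock: 11.1
ee_pos: [0.5912, 0.0967, 0.2427]
ee_rot: [0.707, 0.707, 0.0, 0.0]
ft_force: [1.0, 0.4, -0.8]
grip_width: 0.0512
```

Run:
```python
from h import *
np.set_printoptions(precision=4,suppress=True)
s=bot.state();print(s['ee_pos'],s['ft_force'],s['clock'])
a=viewer.snapshot('scene');p=viewer.snapshot('wrist');b=viewer.snapshot('top');save(p,'w5.png')
for n,pp in(('s',a),('w',p),('t',b)):
  for q in viewer.masks_of('tube_center',pp)[:1]:
    m=cv2.erode(q['mask'].astype(np.uint8),np.ones((3,3)))>0
    C=cloud(pp,m);C=C[np.hypot(C[:,0]-.591,C[:,1]-.097)<.04];print(n,len(C))
    for lo in np.arange(.12,.22,.03):
      D=C[(C[:,2]>lo)&(C[:,2]<lo+.03)]
      if len(D)>5: print(round(lo,2),D.mean(0),len(D))
    if len(C):print(C.max(0))
cv2.imwrite('pics/s5d.png',cv2.resize(a['color'][160:340,240:440,::-1],None,fx=3,fy=3,interpolation=cv2.INTER_CUBIC))
```

```text
[0.5912 0.0967 0.2427] [ 1.0274  0.4407 -0.82  ] 11.1
s 257
0.12 [0.5999 0.0993 0.136 ] 59
0.15 [0.5997 0.0994 0.1652] 69
0.18 [0.6    0.0991 0.1944] 71
0.21 [0.5969 0.0986 0.2149] 51
[0.6031 0.1042 0.2211]
w 1811
0.12 [0.5866 0.0958 0.1359] 216
0.15 [0.5866 0.0959 0.1658] 297
0.18 [0.5866 0.096  0.196 ] 421
0.21 [0.5919 0.0959 0.2152] 730
[0.6008 0.1033 0.2214]
```

View pics/s5d.png

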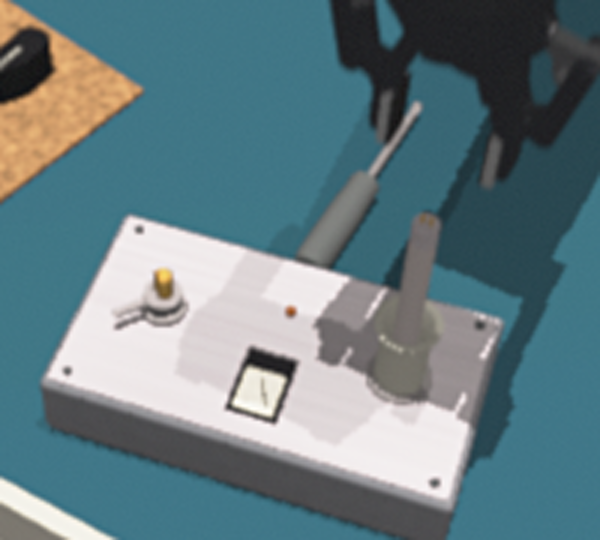

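View pics/w5.png

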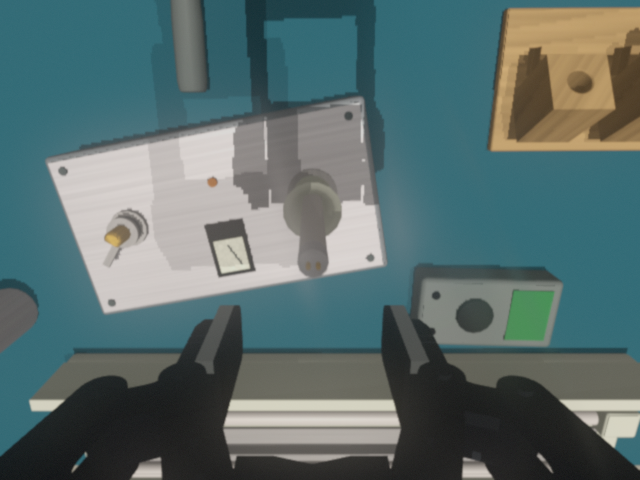

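The tube stands upright: vertical axis at about (0.593, 0.096) and top at z≈0.215, as expected. Next I'll get a close view of the shaft, on the way to the knob.

Run:
```python
from h import *
plan([.60,-.055,.265],frame([0,0,-1],[0,1,0]),n=6)
```

```text
[{"tx": -0.84, "ty": 0.05, "tz": -0.14}, {"tx": -0.84, "ty": 0.05, "tz": -0.14}, {"tx": -0.84, "ty": 0.05, "tz": -0.14, "rx": -0.01}, {"tx": -0.85, "ty": 0.06, "tz": -0.14}, {"tx": -0.84, "ty": 0.05, "tz": -0.14, "rx": -0.01}, {"tx": -0.85, "ty": 0.06, "tz": -0.15}]
end [ 0.6    -0.0551  0.2651] need 5.1
```

>>> move_arm(series=[{"tx":0,"ty":0.05,"tz":-0.6,"rx":0,"ry":0,"rz":0,"fingers":70},{"tx":-0.84,"ty":0.05,"tz":-0.14,"rx":0,"ry":0,"rz":0,"fingers":70},{"tx":-0.84,"ty":0.05,"tz":0,"rx":0,"ry":0,"rz":0,"fingers":70},{"tx":-0.84,"ty":0.05,"tz":0,"rx":0,"ry":0,"rz":0,"fingers":70},{"tx":-0.84,"ty":0.06,"tz":0,"rx":0,"ry":0,"rz":0,"fingers":70},{"tx":-0.84,"ty":0.05,"tz":0,"rx":0,"ry":0,"rz":0,"fingers":70},{"tx":-0.84,"ty":0,"tz":0,"rx":0,"ry":0,"rz":0,"fingers":70},{"tx":0,"ty":0,"tz":0,"rx":0,"ry":0,"rz":0,"fingers":70}])

```text
clock: 12.4
ee_pos: [0.6005, -0.0558, 0.2636]
ee_rot: [0.708, 0.706, 0.0, 0.0]
ft_force: [0.6, 0.1, -0.6]
grip_width: 0.06
```

Run:
```python
from h import *
np.set_printoptions(precision=4,suppress=True)
s=bot.state();print(s['ee_pos'],s['clock'])
p=viewer.snapshot('wrist');save(p,'w6.png')
cv2.imwrite('pics/w6c.png',cv2.resize(p['color'][140:300,220:420,::-1],None,fx=4,fy=4,interpolation=cv2.INTER_CUBIC))
np.savez('w6.npz',**{k:v for k,v in p.items()})
for n,h in(('shaft_top',.098),('shaft_seat',.078)):
  for q in viewer.mark_of(n,p)[:2]:print(n,q['p'],q['at'][0]*640,q['at'][1]*480,onplane(p,q['at'][0]*640,q['at'][1]*480,h))
C=cloud(p);C=C[np.hypot(C[:,0]-.617,C[:,1]+.063)<.05]
print(np.histogram(C[:,2],bins=np.arange(.055,.11,.003)))
D=C[(C[:,2]>.095)&(C[:,2]<.102)];print('top',len(D),D.mean(0),D.min(0),D.max(0))
D=C[(C[:,2]>.074)&(C[:,2]<.081)];print('collar+tab',len(D),D.mean(0),D.min(0),D.max(0))
r=np.hypot(D[:,0]-.617,D[:,1]+.063);E=D[r>.017]
if len(E):print('tab',len(E),E.mean(0),E.min(0),E.max(0))
```

```text
[ 0.6005 -0.0558  0.2636] 12.4
shaft_top 0.81 306.688 226.416 [ 0.6207 -0.061   0.098 ]
shaft_top 0.54 307.072 221.712 [ 0.6167 -0.0607  0.098 ]
shaft_seat 0.61 306.176 220.32000000000002 [ 0.6212 -0.0617  0.078 ]
(array([  23, 7199, 1164,  233,   33,    0,   37,  537,   76,   12,   15,
         17,   14,   72,  118,    1,    0,    0]), array([0.055, 0.058, 0.061, 0.064, 0.067, 0.07 , 0.073, 0.076, 0.079,
       0.082, 0.085, 0.088, 0.091, 0.094, 0.097, 0.1  , 0.103, 0.106,
       0.109]))
top 179 [ 0.6197 -0.061   0.0975] [ 0.6141 -0.0682  0.095 ] [ 0.6272 -0.0551  0.1   ]
collar+tab 641 [ 0.625  -0.0649  0.0778] [ 0.608  -0.0824  0.0741] [ 0.651  -0.0489  0.0806]
tab 171 [ 0.6413 -0.0739  0.0771] [ 0.6316 -0.0824  0.0741] [ 0.651  -0.0541  0.0797]
```

View pics/w6c.png

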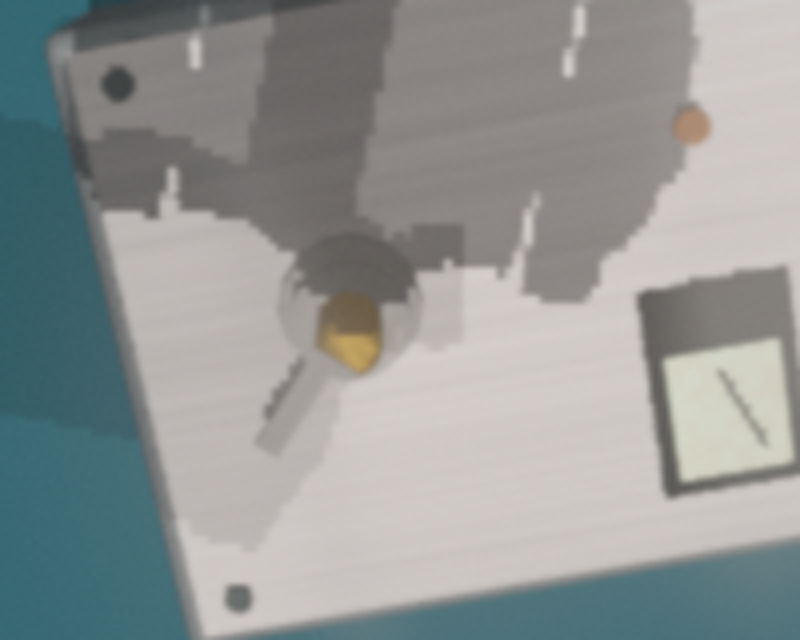

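View pics/w6.png

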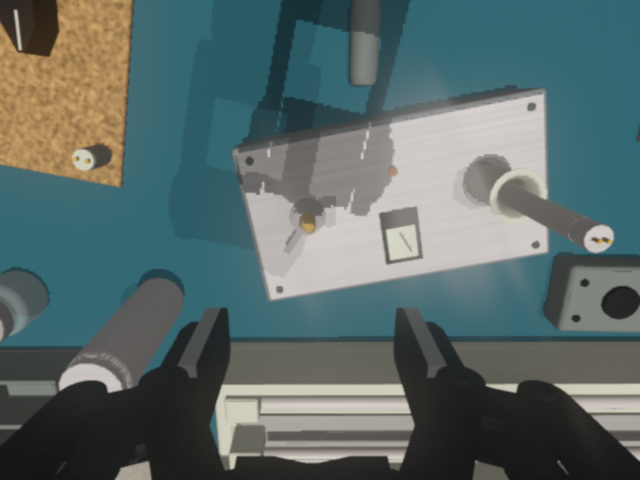

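The shaft top is at (307,224) and the tab tip at about (288,250). Next I'll refine the axis and tab angle, and plan the move to the knob.

Run:
```python
from h import *
np.set_printoptions(precision=4,suppress=True)
p=dict(np.load('w6.npz'))
C=cloud(p)
c0=np.array([.6195,-.0615])
for it in range(3):
  r=np.hypot(C[:,0]-c0[0],C[:,1]-c0[1])
  D=C[(C[:,2]>.0745)&(C[:,2]<.0805)&(r<.042)]
  r=np.hypot(D[:,0]-c0[0],D[:,1]-c0[1])
  T=D[(r>.018)&(r<.036)];ang=np.arctan2(T[:,1]-c0[1],T[:,0]-c0[0]);md=np.median(ang);T=T[np.abs(ang-md)<.4]
  print('tab n',len(T),'median ang',np.degrees(md),'mean dir',np.degrees(np.arctan2(*(T[:,:2].mean(0)-c0)[::-1])))
  U,S,V=np.linalg.svd(T[:,:2]-T[:,:2].mean(0),full_matrices=False);v=V[0]*np.sign(V[0][0]);print('pca',np.degrees(np.arctan2(v[1],v[0])),'perp off',np.cross(v,c0-T[:,:2].mean(0)),'rmax',np.hypot(*(T[:,:2]-c0).T).max())
  K=D[r<.0145]
  # collar outline: convex hull circle
  h=cv2.minEnclosingCircle(K[:,:2].astype(np.float32));print('collar',h)
  c0=np.array(h[0]) if it==0 else c0
# tab endpoints from pixel
for u,v in((287.5,250),(297,232)): print(onplane(p,u,v,.078))
c=onplane(p,307.5,218,.078);print(c)
print(proj(p,[.6195,-.0615,.078]),proj(p,[.6195,-.0615,.098]))
```

```text
tab n 140 median ang -30.348067716377205 mean dir -30.290823378069337
pca -32.846782655824114 perp off -0.001199346175122266 rmax 0.03593726446258555
collar ((0.6208117604255676, -0.06149505078792572), 0.013167002238333225)
tab n 132 median ang -32.183313799284136 mean dir -31.950321413773207
pca -32.25993863876249 perp off -0.00014345372687683822 rmax 0.035351537666829
collar ((0.6212288737297058, -0.06179415434598923), 0.013665907084941864)
tab n 132 median ang -32.183313799284136 mean dir -31.950321413773207
pca -32.25993863876249 perp off -0.00014345372687683822 rmax 0.035351537666829
collar ((0.6212288737297058, -0.06179415434598923), 0.013665907084941864)
[ 0.6481 -0.0783  0.078 ]
[ 0.6316 -0.0697  0.078 ]
[ 0.6191 -0.0605  0.078 ]
(np.float64(306.377617325634), np.float64(218.41066052236343)) (np.float64(306.10988424324233), np.float64(225.0028794174618))<stdin>:12: DeprecationWarning: Arrays of 2-dimensional vectors are deprecated. Use arrays of 3-dimensional vectors instead. (deprecated in NumPy 2.0)
```

Run:
```python
from h import *
a=np.radians(84)
plan([.442,-.292,.20],frame([0,0,-1],[np.cos(a),np.sin(a),0]),n=11)
```

```text
[{"tx": -0.72, "ty": -0.48, "tz": 0.19, "rz": 0.11}, {"tx": -0.73, "ty": -0.47, "tz": 0.19, "rz": 0.11}, {"tx": -0.73, "ty": -0.47, "tz": 0.19, "rz": 0.11}, {"tx": -0.73, "ty": -0.46, "tz": 0.19, "rz": 0.11}, {"tx": -0.74, "ty": -0.45, "tz": 0.19, "rz": 0.11}, {"tx": -0.74, "ty": -0.45, "tz": 0.19, "rz": 0.11}, {"tx": -0.75, "ty": -0.44, "tz": 0.19, "rz": 0.11}, {"tx": -0.75, "ty": -0.43, "tz": 0.2, "rz": 0.11}]
[{"tx": -0.76, "ty": -0.42, "tz": 0.19, "rz": 0.11}, {"tx": -0.76, "ty": -0.42, "tz": 0.2, "rz": 0.11}, {"tx": -0.77, "ty": -0.4, "tz": 0.19, "rz": 0.1}]
end [ 0.4421 -0.2921  0.2001] need 9.8
```

>>> move_arm(series=[{"tx":-0.72,"ty":-0.48,"tz":0.19,"rx":0,"ry":0,"rz":0.11,"fingers":70},{"tx":-0.73,"ty":-0.47,"tz":0.19,"rx":0,"ry":0,"rz":0.11,"fingers":70},{"tx":-0.73,"ty":-0.47,"tz":0.19,"rx":0,"ry":0,"rz":0.11,"fingers":70},{"tx":-0.73,"ty":-0.46,"tz":0.19,"rx":0,"ry":0,"rz":0.11,"fingers":70},{"tx":-0.74,"ty":-0.45,"tz":0.19,"rx":0,"ry":0,"rz":0.11,"fingers":70},{"tx":-0.74,"ty":-0.45,"tz":0.19,"rx":0,"ry":0,"rz":0.11,"fingers":70},{"tx":-0.75,"ty":-0.44,"tz":0.19,"rx":0,"ry":0,"rz":0.11,"fingers":70},{"tx":-0.75,"ty":-0.43,"tz":0.2,"rx":0,"ry":0,"rz":0.11,"fingers":70}])

```text
clock: 13.55
ee_pos: [0.4849, -0.2271, 0.2174]
ee_rot: [0.733, 0.68, 0.0, 0.0]
ft_force: [-0.3, 0.2, 0.5]
grip_width: 0.0598
```

>>> move_arm(series=[{"tx":-0.76,"ty":-0.42,"tz":0.19,"rx":0,"ry":0,"rz":0.11,"fingers":70},{"tx":-0.76,"ty":-0.42,"tz":0.2,"rx":0,"ry":0,"rz":0.11,"fingers":70},{"tx":-0.77,"ty":-0.4,"tz":0.19,"rx":0,"ry":0,"rz":0.1,"fingers":70},{"tx":0,"ty":0,"tz":0,"rx":0,"ry":0,"rz":0,"fingers":70},{"tx":0,"ty":0,"tz":0,"rx":0,"ry":0,"rz":0,"fingers":70}])

```text
clock: 14.18
ee_pos: [0.4426, -0.2918, 0.2003]
ee_rot: [0.743, 0.669, 0.0, 0.0]
ft_force: [-0.2, 0.3, 0.1]
grip_width: 0.0598
```

Run:
```python
from h import *
np.set_printoptions(precision=4,suppress=True)
s=bot.state();print(s['ee_pos'],s['clock'])
p=viewer.snapshot('wrist');save(p,'w7.png')
np.savez('w7.npz',**{k:v for k,v in p.items()})
q=viewer.masks_of('knob_center',p)[0];b=np.array(q['box'])*[640,480,640,480];print(q['p'],b)
for q2 in viewer.mark_of('knob_center',p)[:1]:print(onplane(p,q2['at'][0]*640,q2['at'][1]*480,.024),q2)
C=cloud(p,q['mask']);T=C[(C[:,2]>.037)&(C[:,2]<.048)]
print(len(T),np.median(T[:,2]),T.min(0),T.max(0))
r=cv2.minAreaRect((T[:,:2]*1000).astype(np.float32));print(r)
U,S,V=np.linalg.svd(T[:,:2]-T[:,:2].mean(0),full_matrices=False);v=V[0]*np.sign(V[0][0]);ang=np.arctan2(v[1],v[0]);print('pca',np.degrees(ang))
for da in(-4,-2,0,2,4):
  A=ang+np.radians(da);n=np.array([-np.sin(A),np.cos(A)]);d=np.array([np.cos(A),np.sin(A)])
  x=T[:,:2]@d;y=T[:,:2]@n
  # parallel region: x from min+2 .. min+36
  m=(x<x.min()+.036)
  print(da,'len',np.ptp(x),'wid',np.percentile(y[m],99)-np.percentile(y[m],1), 'centre', d*(x.min()+.022)+n*(np.percentile(y[m],99)+np.percentile(y[m],1))/2)
x0,y0,x1,y1=[int(t) for t in b];x0-=15;y0-=15;x1+=15;y1+=15
cv2.imwrite('pics/w7c.png',cv2.resize(p['color'][y0:y1,x0:x1,::-1],None,fx=5,fy=5,interpolation=cv2.INTER_CUBIC));print(x0,y0)
```

```text
[ 0.4426 -0.2918  0.2003] 14.175
0.89 [289.024 176.304 326.784 257.904]
[ 0.4481 -0.297   0.024 ] {'at': [0.4802, 0.4292], 'p': 0.79}
2158 0.0421439315212519 [ 0.4245 -0.3128  0.0371] [ 0.4843 -0.283   0.0449]
((454.3437805175781, -298.3212890625), (27.975177764892578, 59.86082077026367), 85.21178436279297)
pca -4.896085130436689
-4 len 0.05973005368270501 wid 0.027709244896481855 centre [ 0.4465 -0.2976]
-2 len 0.05981828883525803 wid 0.026931783356122424 centre [ 0.4465 -0.2976]
0 len 0.05985755368697532 wid 0.027078709005308232 centre [ 0.4464 -0.2978]
2 len 0.0598833606710093 wid 0.027176931087860345 centre [ 0.4464 -0.2977]
4 len 0.059836209004390295 wid 0.027513611837306717 centre [ 0.4465 -0.2978]
274 161
```

View pics/w7c.png

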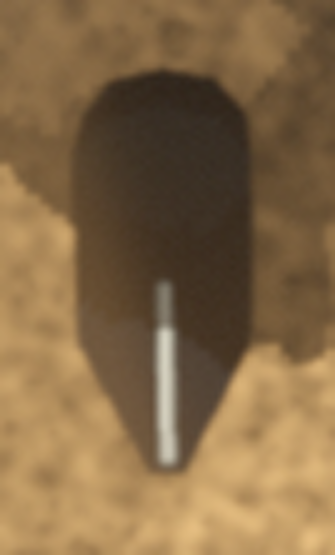

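View pics/w7.png

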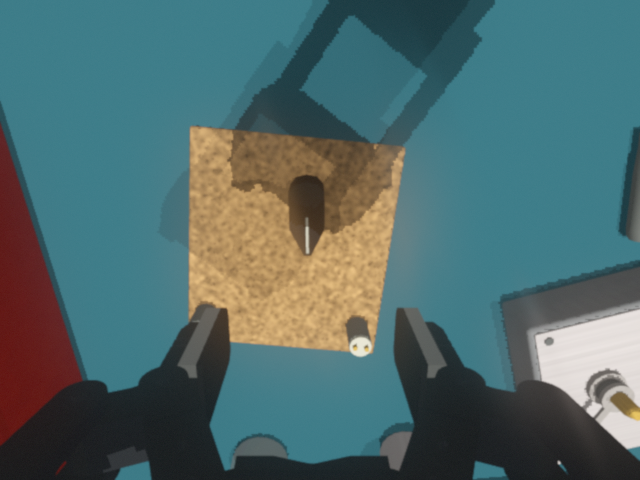

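Knob located: centre (0.4465, −0.2977), yaw −4.9°, 60 mm by 27–28 mm, top at z 0.042, all matching the given sizes.

Run:
```python
from h import *
a=np.radians(85.1)
plan([.4465,-.2977,.016],frame([0,0,-1],[np.cos(a),np.sin(a),0]),n=8)
```

```text
[{"tx": -0.02, "ty": 0.02, "tz": 0.77, "rz": -0.03}, {"tx": -0.02, "ty": 0.02, "tz": 0.77, "rz": -0.03}, {"tx": -0.02, "ty": 0.02, "tz": 0.77, "rz": -0.02}, {"tx": -0.02, "ty": 0.02, "tz": 0.77, "rz": -0.03}, {"tx": -0.02, "ty": 0.02, "tz": 0.77, "rz": -0.02}, {"tx": -0.03, "ty": 0.01, "tz": 0.76, "rz": -0.03}, {"tx": -0.02, "ty": 0.02, "tz": 0.77, "rx": 0.01, "rz": -0.02}, {"tx": -0.03, "ty": 0.01, "tz": 0.76, "rz": -0.03}]
end [ 0.4465 -0.2978  0.0161] need 6.1
```

>>> move_arm(series=[{"tx":-0.05,"ty":0.03,"tz":0.77,"rx":0,"ry":0,"rz":-0.05,"fingers":70},{"tx":-0.05,"ty":0.03,"tz":0.77,"rx":0,"ry":0,"rz":-0.05,"fingers":70},{"tx":-0.05,"ty":0.03,"tz":0.77,"rx":0,"ry":0,"rz":-0.05,"fingers":70},{"tx":-0.04,"ty":0.03,"tz":0.77,"rx":0,"ry":0,"rz":-0.06,"fingers":70},{"tx":0,"ty":0.02,"tz":0.77,"rx":0,"ry":0,"rz":0,"fingers":70},{"tx":0,"ty":0,"tz":0.77,"rx":0,"ry":0,"rz":0,"fingers":70},{"tx":0,"ty":0,"tz":0.77,"rx":0,"ry":0,"rz":0,"fingers":70},{"tx":0,"ty":0,"tz":0.5,"rx":0,"ry":0,"rz":0,"fingers":70}])

```text
clock: 15.32
ee_pos: [0.4457, -0.298, 0.0222]
ee_rot: [0.737, 0.676, 0.0, -0.0]
ft_force: [-0.6, -0.5, 0.4]
grip_width: 0.0596
```

>>> move_arm(series=[{"tx":0,"ty":0,"tz":0.22,"rx":0,"ry":0,"rz":0,"fingers":70},{"tx":0,"ty":0,"tz":0,"rx":0,"ry":0,"rz":0,"fingers":70}])

```text
clock: 15.58
ee_pos: [0.4458, -0.2987, 0.0167]
ee_rot: [0.737, 0.676, 0.0, 0.0]
ft_force: [0.2, -0.7, -0.3]
grip_width: 0.0599
```

Run:
```python
from h import *
np.set_printoptions(precision=4,suppress=True)
s=bot.state();R=Ro.from_quat(s['ee_rot']).as_matrix();print(s['ee_pos'],R[:,0],s['clock'],s['ft_force'])
p=viewer.snapshot('wrist');save(p,'w8.png')
print(proj(p,s['ee_pos']),proj(p,[.4465,-.2977,.042]))
```

```text
[ 0.4458 -0.2987  0.0167] [ 0.0863  0.9963 -0.0002] 15.575 [ 0.2307 -0.7345 -0.3059]
(np.float64(314.57722241763327), np.float64(290.709758053955)) (np.float64(317.84034333800685), np.float64(320.9696641284039))
```

View pics/w8.png

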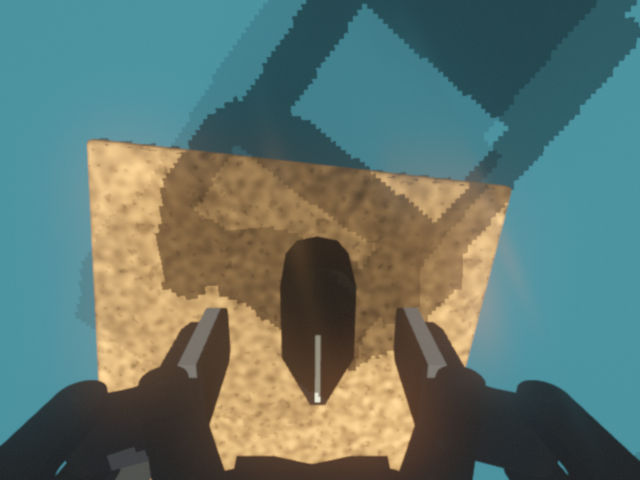

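The knob is between the fingers (nose at 318,400; fingers at 225 and 398). Closing.

>>> move_arm(series=[{"tx":0.03,"ty":0.02,"tz":0,"rx":0,"ry":0,"rz":0,"fingers":0},{"tx":0,"ty":0,"tz":0,"rx":0,"ry":0,"rz":0,"fingers":0},{"tx":0,"ty":0,"tz":0,"rx":0,"ry":0,"rz":0,"fingers":0},{"tx":0,"ty":0,"tz":0,"rx":0,"ry":0,"rz":0,"fingers":0},{"tx":0,"ty":0,"tz":-0.2,"rx":0,"ry":0,"rz":0,"fingers":0},{"tx":0,"ty":0,"tz":-0.6,"rx":0,"ry":0,"rz":0,"fingers":0},{"tx":0,"ty":0,"tz":-0.9,"rx":0,"ry":0,"rz":0,"fingers":0},{"tx":0,"ty":0,"tz":-0.9,"rx":0,"ry":0,"rz":0,"fingers":0}], squeeze=80)

```text
clock: 16.62
ee_pos: [0.4466, -0.2982, 0.0969]
ee_rot: [0.737, 0.676, 0.0, 0.001]
ft_force: [0.1, 0.0, -0.3]
grip_width: 0.0
```

```bash
cat > knob.py <<'E'
from h import *
np.set_printoptions(precision=4,suppress=True)
def knob(p,s):
    R=Ro.from_quat(s['ee_rot']).as_matrix()
    q=viewer.masks_of('knob_center',p)
    if not q: print('no knob');return
    q=q[0]
    m=cv2.erode(q['mask'].astype(np.uint8),np.ones((3,3)))>0
    C=(cloud(p,m)-s['ee_pos'])@R
    zt=np.percentile(C[:,2],8); T=C[np.abs(C[:,2]-zt)<.005]
    print(q['p'],np.array(q['box'])*[640,480,640,480],'top z tool',zt,len(T),T.min(0),T.max(0))
    A=np.c_[T[:,:2],np.ones(len(T))];print('plane',np.linalg.lstsq(A,T[:,2],rcond=None)[0])
    U,S,V=np.linalg.svd(T[:,:2]-T[:,:2].mean(0),full_matrices=False);print('mean',T.mean(0),'long axis tool',V[0])
E
python3 - <<'E'
from knob import *
s=bot.state();R=Ro.from_quat(s['ee_rot']).as_matrix();print(s['ee_pos'],R[:,0],s['clock'],s['ft_force'],s['grip_width'])
p=viewer.snapshot('wrist');save(p,'w9.png');knob(p,s)
a=viewer.snapshot('scene');knob(a,s)
cv2.imwrite('pics/s9c.png',cv2.resize(a['color'][120:240,180:340,::-1],None,fx=4,fy=4,interpolation=cv2.INTER_CUBIC))
E
```

```text
[ 0.4466 -0.2982  0.0969] [ 0.0865  0.9962 -0.0011] 16.625 [ 0.0523  0.0228 -0.3243] 2.1228717531498397e-05
0.82 [290.368 197.712 341.312 302.016] top z tool 0.053897453416294976 3929 [-0.0134 -0.0225  0.0524] [0.0144 0.0319 0.0588]
plane [-0.0011 -0.004   0.0548]
mean [0.0005 0.0023 0.0548] long axis tool [-0.0054  1.    ]
0.79 [235.52  168.48  257.28  192.096] top z tool 0.053328970373348286 151 [-0.0089 -0.0172  0.0511] [0.0177 0.0381 0.0583]
plane [-0.0039  0.0052  0.0547]
mean [0.0049 0.0084 0.0547] long axis tool [0.0032 1.    ]
```

View pics/w9.png

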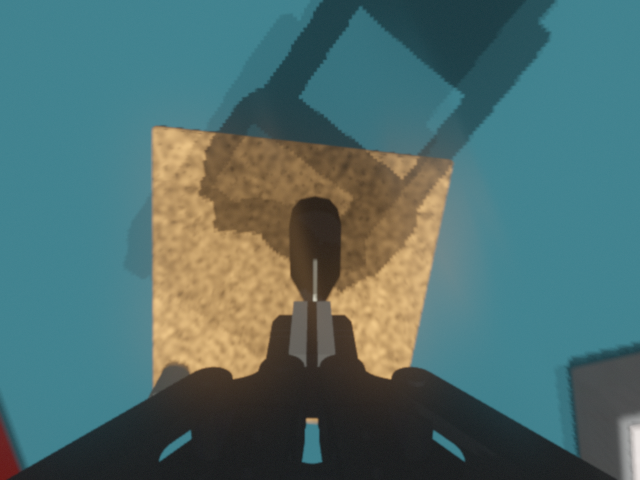

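View pics/s9c.png

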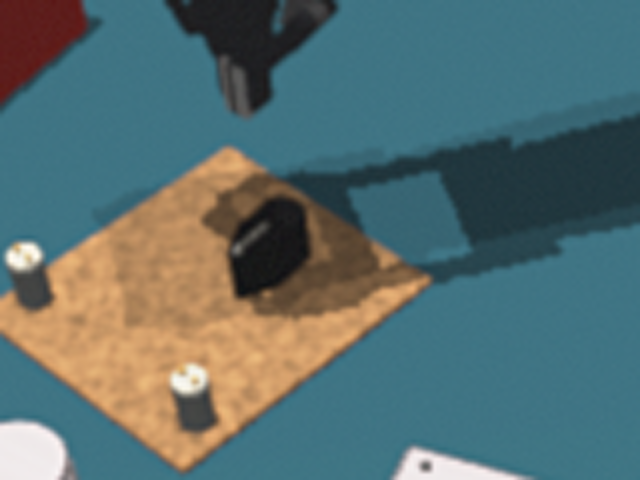

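The grip missed: the fingers shut to 0 and the knob still stands in place (wrist 315,245), so they probably held it too high or I lifted too early. The knob is still centred and aligned, so I'll re-grip lower and check the width before lifting.

>>> move_arm(series=[{"tx":0,"ty":0,"tz":0,"rx":0,"ry":0,"rz":0,"fingers":70},{"tx":0,"ty":0,"tz":0,"rx":0,"ry":0,"rz":0,"fingers":70},{"tx":0,"ty":0,"tz":0,"rx":0,"ry":0,"rz":0,"fingers":70},{"tx":0.01,"ty":0,"tz":0.8,"rx":0,"ry":0,"rz":0,"fingers":70},{"tx":0.01,"ty":0,"tz":0.8,"rx":0,"ry":0,"rz":0,"fingers":70},{"tx":0,"ty":0,"tz":0.8,"rx":0,"ry":0,"rz":0,"fingers":70},{"tx":0,"ty":0,"tz":0.5,"rx":0,"ry":0,"rz":0,"fingers":70},{"tx":0,"ty":0,"tz":0,"rx":0,"ry":0,"rz":0,"fingers":70}])

```text
clock: 17.82
ee_pos: [0.4455, -0.2965, 0.0063]
ee_rot: [0.737, 0.676, -0.0, -0.001]
ft_force: [-1.1, 1.1, 1.4]
grip_width: 0.0598
```

>>> move_arm(series=[{"tx":0,"ty":0,"tz":0,"rx":0,"ry":0,"rz":0,"fingers":0},{"tx":0,"ty":0,"tz":0,"rx":0,"ry":0,"rz":0,"fingers":0},{"tx":0,"ty":0,"tz":0,"rx":0,"ry":0,"rz":0,"fingers":0}])

```text
clock: 18.2
ee_pos: [0.4475, -0.2982, 0.0093]
ee_rot: [0.737, 0.676, 0.0, 0.002]
ft_force: [-0.7, 0.2, 4.7]
grip_width: 0.0249
```

Run:
```python
from knob import *
s=bot.state();print(s['ee_pos'],s['clock'],s['ft_force'],s['grip_width'])
p=viewer.snapshot('wrist');save(p,'w10.png')
s=bot.state();print(s['grip_width']);knob(p,s)
```

```text
[ 0.4475 -0.2982  0.0093] 18.2 [-0.7018  0.2231  4.7029] 0.024941536341420274
0.02546390707124445
no knob
```

View pics/w10.png

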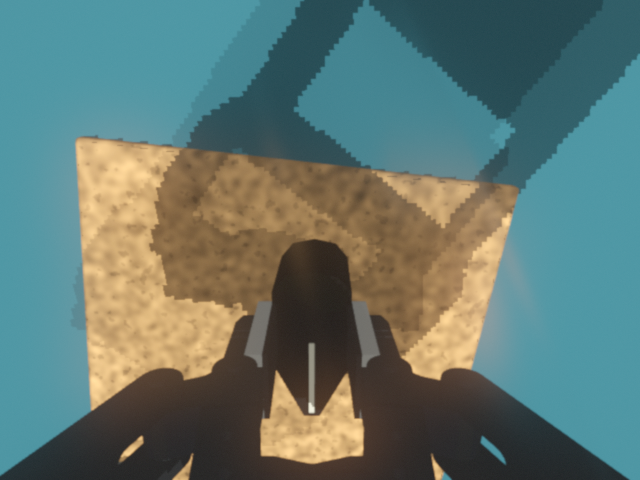

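Width reads 25.4 mm, the same ~2.5 mm under-reading as with the 16 mm tube, so the knob is gripped. I'll lift slowly and check.

>>> move_arm(series=[{"tx":0,"ty":0,"tz":0,"rx":0,"ry":0,"rz":0,"fingers":0},{"tx":0,"ty":0,"tz":-0.1,"rx":0,"ry":0,"rz":0,"fingers":0},{"tx":0,"ty":0,"tz":-0.2,"rx":0,"ry":0,"rz":0,"fingers":0},{"tx":0,"ty":0,"tz":-0.3,"rx":0,"ry":0,"rz":0,"fingers":0}], squeeze=60)

```text
clock: 18.8
ee_pos: [0.4459, -0.297, 0.0256]
ee_rot: [0.737, 0.676, -0.0, -0.0]
ft_force: [-0.2, 0.4, -0.1]
grip_width: 0.0252
```

>>> move_arm(series=[{"tx":0,"ty":0,"tz":-0.6,"rx":0,"ry":0,"rz":0,"fingers":0},{"tx":0,"ty":0,"tz":-0.7,"rx":0,"ry":0,"rz":0,"fingers":0},{"tx":0,"ty":0,"tz":-0.7,"rx":0,"ry":0,"rz":0,"fingers":0},{"tx":0,"ty":0,"tz":-0.7,"rx":0,"ry":0,"rz":0,"fingers":0},{"tx":0,"ty":0,"tz":-0.7,"rx":0,"ry":0,"rz":0,"fingers":0},{"tx":0,"ty":0,"tz":0,"rx":0,"ry":0,"rz":0,"fingers":0}])

```text
clock: 19.55
ee_pos: [0.4477, -0.2985, 0.131]
ee_rot: [0.737, 0.676, 0.0, 0.003]
ft_force: [-0.0, 0.9, -1.7]
grip_width: 0.025
```

Run:
```python
from knob import *
s=bot.state();print(s['ee_pos'],s['clock'],s['ft_force'],s['grip_width'])
p=viewer.snapshot('wrist');save(p,'w11.png');knob(p,s)
a=viewer.snapshot('scene');knob(a,s)
cv2.imwrite('pics/s11c.png',cv2.resize(a['color'][80:220,180:340,::-1],None,fx=4,fy=4,interpolation=cv2.INTER_CUBIC))
A=np.radians(57.8)
# via
q=plan([.6207,-.0615,.150],frame([0,0,-1],[np.cos(A),np.sin(A),0]),n=12)
```

```text
[ 0.4477 -0.2985  0.131 ] 19.55 [-0.0442  0.9054 -1.6592] 0.024985335990122724
0.7 [271.488 240.912 350.976 416.016] top z tool -0.03391105896518648 8762 [-0.015  -0.0232 -0.0356] [ 0.0125  0.0378 -0.0289]
plane [-0.0303 -0.0069 -0.0331]
mean [-0.0013  0.002  -0.0331] long axis tool [-0.0084  1.    ]
0.72 [229.504 131.808 254.208 152.976] top z tool -0.031150345692769928 97 [-0.009  -0.0011 -0.0343] [ 0.0151  0.0375 -0.0268]
plane [ 0.0518  0.0062 -0.0302]
mean [ 0.0029  0.0184 -0.03  ] long axis tool [0.3302 0.9439]
[{"tx": 0.69, "ty": 0.43, "tz": -0.06, "rz": 0.45}, {"tx": 0.71, "ty": 0.4, "tz": -0.07, "rz": 0.45}, {"tx": 0.72, "ty": 0.37, "tz": -0.06, "rz": 0.45}, {"tx": 0.74, "ty": 0.34, "tz": -0.07, "rz": 0.46}, {"tx": 0.75, "ty": 0.31, "tz": -0.06, "rz": 0.45}, {"tx": 0.76, "ty": 0.28, "tz": -0.07, "rz": 0.46}, {"tx": 0.78, "ty": 0.25, "tz": -0.06, "rz": 0.45}, {"tx": 0.78, "ty": 0.22, "tz": -0.07, "rz": 0.46}]
[{"tx": 0.79, "ty": 0.19, "tz": -0.06, "rz": 0.45}, {"tx": 0.8, "ty": 0.16, "tz": -0.07, "rx": -0.01, "rz": 0.46}, {"tx": 0.81, "ty": 0.13, "tz": -0.06, "rz": 0.45}, {"tx": 0.82, "ty": 0.1, "tz": -0.07, "rx": -0.01, "rz": 0.46}]
end [ 0.6207 -0.0614  0.15  ] need 9.8
```

View pics/w11.png

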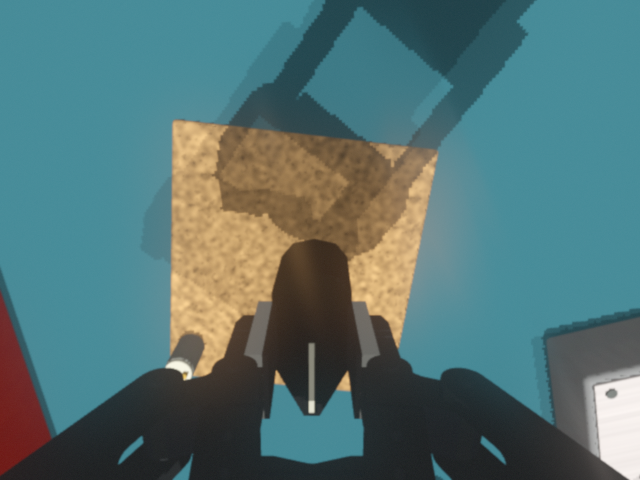

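View pics/s11c.png

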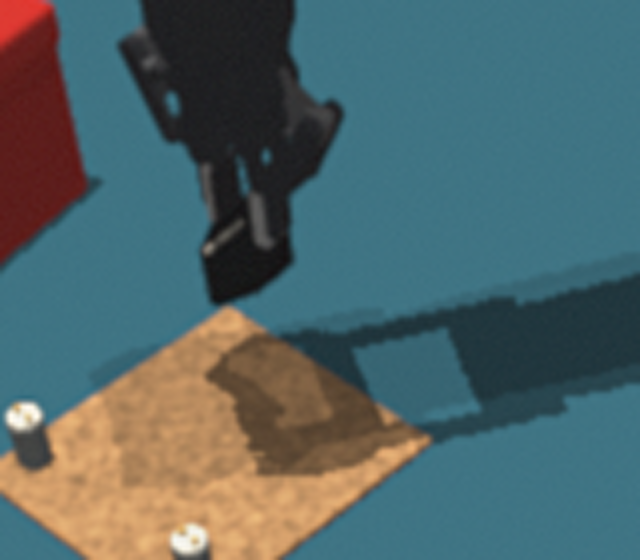

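The knob is held: in the tool frame it reads x≈−1.2 mm, yaw ≈0, top at −0.033. For a bias-free alignment I'll look at the shaft with the wrist camera at the final yaw, from 65 mm along tool +y past it.

Run:
```python
from knob import *
A=np.radians(57.8)
q=plan([.6207+.065*.846,-.0610-.065*.533,.19],frame([0,0,-1],[np.cos(A),np.sin(A),0]),n=13)
```

```text
[{"tx": 0.56, "ty": 0.54, "tz": -0.16, "rz": 0.42}, {"tx": 0.58, "ty": 0.52, "tz": -0.16, "rz": 0.42}, {"tx": 0.6, "ty": 0.5, "tz": -0.16, "rz": 0.42}, {"tx": 0.62, "ty": 0.48, "tz": -0.16, "rz": 0.42}, {"tx": 0.64, "ty": 0.45, "tz": -0.16, "rz": 0.42}, {"tx": 0.66, "ty": 0.43, "tz": -0.16, "rz": 0.42}, {"tx": 0.67, "ty": 0.41, "tz": -0.17, "rz": 0.42}, {"tx": 0.69, "ty": 0.38, "tz": -0.16, "rz": 0.42}]
[{"tx": 0.7, "ty": 0.36, "tz": -0.17, "rz": 0.42}, {"tx": 0.71, "ty": 0.33, "tz": -0.16, "rz": 0.42}, {"tx": 0.72, "ty": 0.3, "tz": -0.17, "rx": -0.01, "rz": 0.42}, {"tx": 0.73, "ty": 0.28, "tz": -0.16, "rz": 0.41}, {"tx": 0.74, "ty": 0.25, "tz": -0.17, "rx": -0.01, "rz": 0.42}]
end [ 0.6756 -0.0958  0.1901] need 10.4
```

>>> move_arm(series=[{"tx":0.56,"ty":0.54,"tz":-0.16,"rx":0,"ry":0,"rz":0.42,"fingers":0},{"tx":0.58,"ty":0.52,"tz":-0.16,"rx":0,"ry":0,"rz":0.42,"fingers":0},{"tx":0.6,"ty":0.5,"tz":-0.16,"rx":0,"ry":0,"rz":0.42,"fingers":0},{"tx":0.62,"ty":0.48,"tz":-0.16,"rx":0,"ry":0,"rz":0.42,"fingers":0},{"tx":0.64,"ty":0.45,"tz":-0.16,"rx":0,"ry":0,"rz":0.42,"fingers":0},{"tx":0.66,"ty":0.43,"tz":-0.16,"rx":0,"ry":0,"rz":0.42,"fingers":0},{"tx":0.67,"ty":0.41,"tz":-0.17,"rx":0,"ry":0,"rz":0.42,"fingers":0},{"tx":0.69,"ty":0.38,"tz":-0.16,"rx":0,"ry":0,"rz":0.42,"fingers":0}])

```text
clock: 20.75
ee_pos: [0.5876, -0.1727, 0.165]
ee_rot: [0.828, 0.56, -0.001, -0.001]
ft_force: [0.1, 0.2, -0.8]
grip_width: 0.0251
```

>>> move_arm(series=[{"tx":0.7,"ty":0.36,"tz":-0.17,"rx":0,"ry":0,"rz":0.42,"fingers":0},{"tx":0.71,"ty":0.33,"tz":-0.16,"rx":0,"ry":0,"rz":0.42,"fingers":0},{"tx":0.72,"ty":0.3,"tz":-0.17,"rx":0,"ry":0,"rz":0.42,"fingers":0},{"tx":0.73,"ty":0.28,"tz":-0.16,"rx":0,"ry":0,"rz":0.41,"fingers":0},{"tx":0.74,"ty":0.25,"tz":-0.17,"rx":0,"ry":0,"rz":0.42,"fingers":0},{"tx":0,"ty":0,"tz":0,"rx":0,"ry":0,"rz":0,"fingers":0},{"tx":0,"ty":0,"tz":0,"rx":0,"ry":0,"rz":0,"fingers":0}])

```text
clock: 21.62
ee_pos: [0.6753, -0.0964, 0.1899]
ee_rot: [0.875, 0.483, -0.001, -0.0]
ft_force: [0.9, -0.6, -0.9]
grip_width: 0.0254
```

```bash
cat > shaft.py <<'E'
from knob import *
s=bot.state();R=Ro.from_quat(s['ee_rot']).as_matrix();o=s['ee_pos'];print(o,R[:,0],s['clock'],s['ft_force'],s['grip_width'])
p=viewer.snapshot('wrist');save(p,'w12.png');knob(p,s)
C=cloud(p);c0=np.array([.6207,-.0612])
for it in range(4):
  r=np.hypot(C[:,0]-c0[0],C[:,1]-c0[1])
  D=C[(C[:,2]>.0745)&(C[:,2]<.0815)&(r<.042)]
  r=np.hypot(D[:,0]-c0[0],D[:,1]-c0[1])
  T=D[(r>.018)&(r<.036)];ang=np.arctan2(T[:,1]-c0[1],T[:,0]-c0[0]);md=np.median(ang);T=T[np.abs(ang-md)<.4]
  U,S,V=np.linalg.svd(T[:,:2]-T[:,:2].mean(0),full_matrices=False);v=V[0]*np.sign(V[0][0])
  d=c0-T[:,:2].mean(0)
  K=D[r<.0148]
  h=cv2.minEnclosingCircle(K[:,:2].astype(np.float32))
  print('tab',len(T),'med',np.degrees(md),'pca',np.degrees(np.arctan2(v[1],v[0])),'perp',v[0]*d[1]-v[1]*d[0],'rmax',np.hypot(*(T[:,:2]-c0).T).max(),'collar',h)
  c0=np.array(h[0])
t=C[(C[:,2]>.0945)&(C[:,2]<.102)&(np.hypot(C[:,0]-c0[0],C[:,1]-c0[1])<.014)];print('top',len(t),t.mean(0),t.min(0),t.max(0), cv2.minEnclosingCircle(t[:,:2].astype(np.float32)) if len(t) else 0)
print('shaft in tool',(np.r_[c0,.078]-o)@R)
u,v=[int(x) for x in proj(p,[*c0,.085])]
cv2.imwrite('pics/w12c.png',cv2.resize(p['color'][max(0,v-60):v+60,u-70:u+70,::-1],None,fx=5,fy=5,interpolation=cv2.INTER_CUBIC));print(u,v)
E
python3 shaft.py
```

```text
[ 0.6753 -0.0964  0.1899] [ 0.5329  0.8462 -0.0011] 21.625 [ 0.887  -0.5983 -0.949 ] 0.025442176727581478
0.79 [270.016 242.016 350.208 416.88 ] top z tool -0.03383342740738722 8577 [-0.0144 -0.0226 -0.0353] [ 0.0125  0.0377 -0.0288]
plane [-0.031  -0.0063 -0.033 ]
mean [-0.0008  0.0024 -0.033 ] long axis tool [-0.0072  1.    ]
tab 243 med -32.041402063382215 pca -32.13101265240065 perp -4.463672040833783e-05 rmax 0.03534322806691024 collar ((0.6217206716537476, -0.06151832640171051), 0.013724440708756447)
tab 226 med -32.63692075675729 pca -31.850705893022553 perp 0.0003685342572671609 rmax 0.034321523677778985 collar ((0.6222677826881409, -0.06172408163547516), 0.014303536154329777)
tab 220 med -32.893978237624175 pca -32.13648403149797 perp 0.0003433287008003435 rmax 0.03375493121781048 collar ((0.6224859952926636, -0.061867304146289825), 0.014563596807420254)
tab 216 med -32.890071357031125 pca -32.140786848892034 perp 0.0003363193773236652 rmax 0.03349402821852149 collar ((0.6224002838134766, -0.062170032411813736), 0.014635162428021431)
top 361 [ 0.62   -0.0607  0.0974] [ 0.6144 -0.0678  0.0946] [ 0.6271 -0.0545  0.0998] ((0.6214895248413086, -0.06175047904253006), 0.006734874099493027)
shaft in tool [ 0.001  -0.0628  0.112 ]
314 124
```

View pics/w12.png

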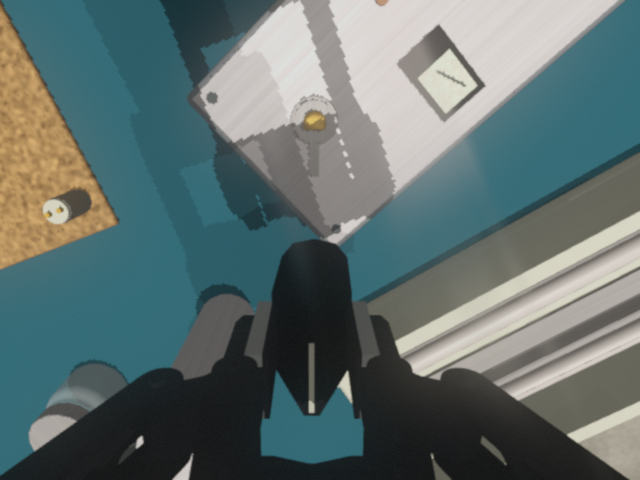

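View pics/w12c.png

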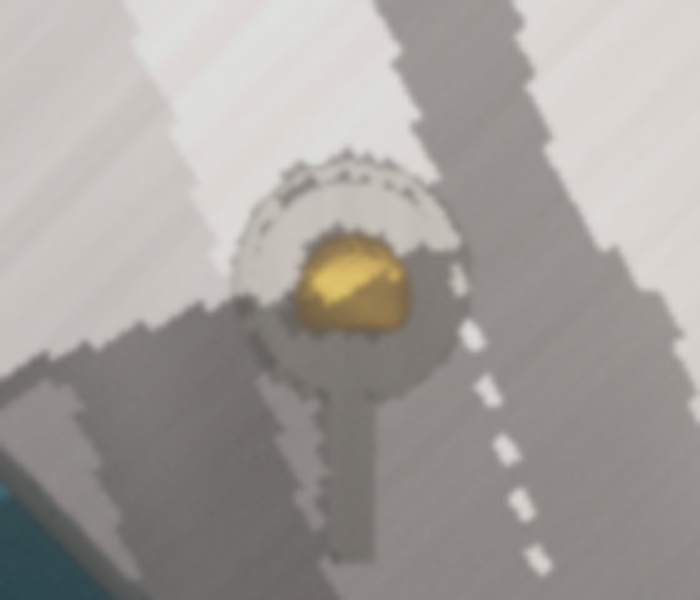

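Run:
```python
from knob import *
s=bot.state();R=Ro.from_quat(s['ee_rot']).as_matrix();o=s['ee_pos']
p=viewer.snapshot('wrist')
f=lambda u,v,h:(onplane(p,u,v,h)-o)@R
u0,v0=244,64
print('tab tip',f(u0+351/5,v0+563/5,.078),'minus35',f(u0+351/5,v0+563/5,.078)[1]-.035)
print('tab base L/R',f(u0+327/5,v0+500/5,.078),f(u0+376/5,v0+500/5,.078),f(u0+376/5,v0+420/5,.078))
print('D back',f(u0+354/5,v0+235/5,.098)[1]+.006,f(u0+354/5,v0+235/5,.095)[1]+.007,'D flat',f(u0+354/5,v0+331/5,.098),f(u0+354/5,v0+331/5,.095))
print('D left/right',f(u0+297/5,v0+300/5,.096)[0],f(u0+411/5,v0+300/5,.096)[0])
print('collar L/R',f(u0+237/5,v0+290/5,.07)[0],f(u0+467/5,v0+290/5,.07)[0])
q=viewer.masks_of('knob_center',p)[0]['mask']
zt=o[2]+.033
for row in (255,265,275,285,295,310,330):
  c=np.nonzero(q[row])[0]
  if len(c):print(row,c.min(),c.max(),f(c.min(),row,zt)[:2],f(c.max()+1,row,zt)[:2])
r=np.nonzero(q.any(1))[0];print('rows',r.min(),r.max(),f(312,r.min(),zt),f(311,r.max()+1,zt))
```

```text
tab tip [ 0.0011 -0.0293  0.1124] minus35 -0.06434051808063265
tab base L/R [-0.002  -0.0376  0.1124] [ 0.0044 -0.0376  0.1124] [ 0.0043 -0.0479  0.1124]
D back -0.06530752719571838 -0.0642243684674954 D flat [ 0.0013 -0.0604  0.0924] [ 0.0013 -0.0602  0.0954]
D left/right -0.005473476104804793 0.00805950796008432
collar L/R -0.013721109602077897 0.01623358575801326
255 283 345 [-0.0105 -0.0282] [ 0.0108 -0.0281]
265 279 347 [-0.0119 -0.0246] [ 0.0116 -0.0245]
275 277 349 [-0.0127 -0.0209] [ 0.0123 -0.0208]
285 273 350 [-0.0142 -0.0171] [ 0.0128 -0.0171]
295 272 351 [-0.0146 -0.0133] [ 0.0132 -0.0133]
310 277 347 [-0.013  -0.0075] [ 0.012  -0.0075]
330 277 346 [-0.0132  0.0004] [0.0118 0.0005]
rows 239 415 [-0.0007 -0.0338 -0.033 ] [-0.0011  0.0379 -0.033 ]
```

Measured in the same view, the shaft axis is at tool (+1.2, −64.3) mm and the knob axis at (−0.7, −0.3) mm, so the shift is (+1.9, −64) mm. The yaw agrees within 1°.

>>> move_arm(series=[{"tx":0.02,"ty":-0.6,"tz":0,"rx":0,"ry":0,"rz":0,"fingers":0},{"tx":0.02,"ty":-0.7,"tz":0.3,"rx":0,"ry":0,"rz":0,"fingers":0},{"tx":0.02,"ty":-0.6,"tz":0.6,"rx":0,"ry":0,"rz":0,"fingers":0},{"tx":0,"ty":-0.23,"tz":0.6,"rx":0,"ry":0,"rz":0,"fingers":0},{"tx":0,"ty":0,"tz":0.6,"rx":0,"ry":0,"rz":0,"fingers":0},{"tx":0,"ty":0,"tz":0,"rx":0,"ry":0,"rz":0,"fingers":0},{"tx":0,"ty":0,"tz":0,"rx":0,"ry":0,"rz":0,"fingers":0}])

```text
clock: 22.7
ee_pos: [0.6237, -0.0611, 0.1286]
ee_rot: [0.876, 0.483, 0.0, 0.0]
ft_force: [0.8, 0.6, -0.5]
grip_width: 0.0248
```

Run:
```python
from knob import *
s=bot.state();R=Ro.from_quat(s['ee_rot']).as_matrix();o=s['ee_pos'];print(o,s['clock'],s['ft_force'],s['ft_torque'],s['grip_width'])
a=viewer.snapshot('scene');p=viewer.snapshot('wrist');save(p,'w13.png')
cv2.imwrite('pics/s13c.png',cv2.resize(a['color'][180:300,220:380,::-1],None,fx=5,fy=5,interpolation=cv2.INTER_CUBIC))
```

```text
[ 0.6237 -0.0611  0.1286] 22.7 [ 0.8104  0.5597 -0.454 ] [ 0.0427  0.0193 -0.0107] 0.02476575692731012
```

View pics/s13c.png

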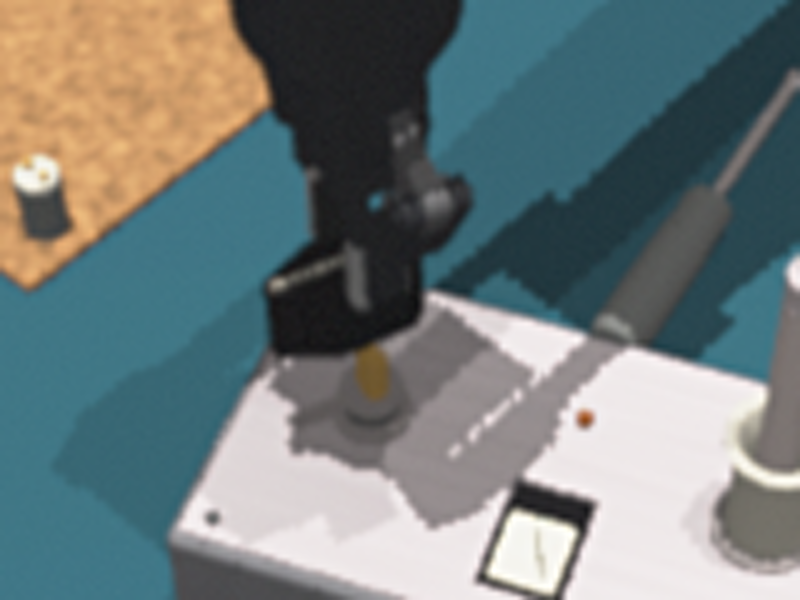

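View pics/w13.png

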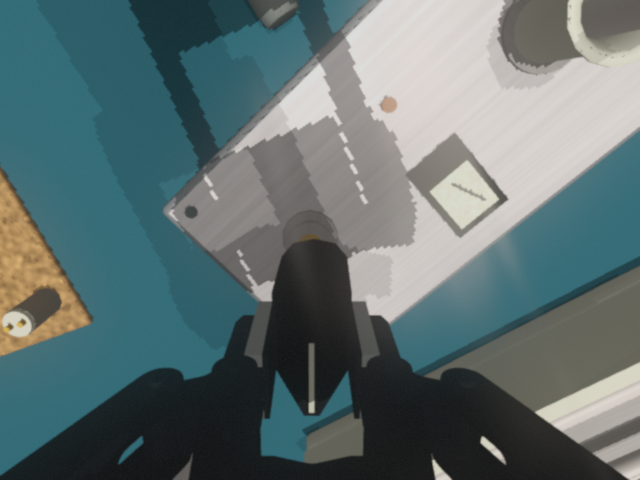

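Run:
```python
from knob import *
s=bot.state();R=Ro.from_quat(s['ee_rot']).as_matrix();o=s['ee_pos'];print(o,s['clock'],np.abs(s['joint_velocities']).max(),(np.array([.6222,-.0607,o[2]])-o)@R)
```

```text
[ 0.624  -0.0611  0.1293] 22.8 0.006091808026792172 [-0.0007 -0.0017 -0.    ]
```

Run:
```python
from knob import *
s=bot.state();R=Ro.from_quat(s['ee_rot']).as_matrix();o=s['ee_pos'];print(o)
p=viewer.snapshot('wrist')
cv2.imwrite('pics/w14c.png',cv2.resize(p['color'][190:310,250:370,::-1],None,fx=5,fy=5,interpolation=cv2.INTER_CUBIC))
for tx,ty in((0,0),(-.0007,-.0003),(0,-.0017),(-.0007,-.0020)):
  # expected pixel of bushing back/left/right if axis at this tool xy
  P=lambda dx,dy,h: np.round(proj(p,[*(o+R@np.array([tx+dx,ty+dy,0]))[:2],h]),1)
  print(tx,ty,'bush back',P(0,-.016,.066),'L',P(-.016,0,.066),'R',P(.016,0,.066),'collar back',P(0,-.013,.078))
s=bot.state();print(s['ee_pos'])
```

```text
[ 0.624  -0.0611  0.1293]
0 0 bush back [312.8 215.4] L [284.8 242.6] R [340.8 242.5] collar back [312.9 226.7]
-0.0007 -0.0003 bush back [311.6 214.9] L [283.5 242.1] R [339.6 242. ] collar back [311.6 226.2]
0 -0.0017 bush back [312.8 212.5] L [284.7 239.7] R [340.9 239.7] collar back [312.9 223.7]
-0.0007 -0.002 bush back [311.6 212. ] L [283.5 239.2] R [339.7 239.2] collar back [311.6 223.1]
[ 0.6239 -0.061   0.1293]
```

View pics/w14c.png

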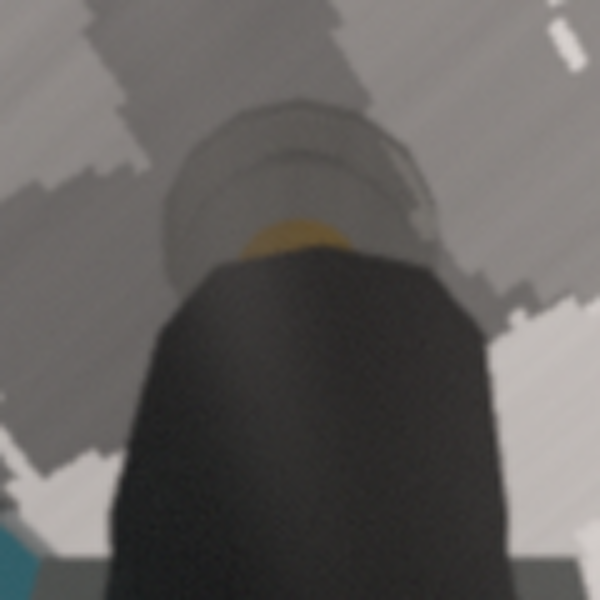

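Run:
```python
from knob import *
s=bot.state();R=Ro.from_quat(s['ee_rot']).as_matrix();o=s['ee_pos']
a=viewer.snapshot('scene')
# knob predicted given tool offset (-.0007,-.0003)
k=o+R@np.array([-.0007,-.0003,-.033])
ux=R[:,1];uy=R[:,0]
for nm,dx,dy,dz in(('nose top',.038,0,0),('nose bot',.038,0,-.036),('nose botL',.038,.003,-.036),('nose botR',.038,-.003,-.036),('tail bot y+',-.014,.014,-.036),('body y+ 16',.016,.014,-.036)):
  print(nm,np.round(proj(a,k+ux*dx+uy*dy+[0,0,dz]),1))
for nm,t in(('m0',(0,0)),('m1',(-.0014,-.0020)),('m2',(-.0016,-.0035))):
  c=o+R@np.array([*t,0])
  print(nm,c[:2],[np.round(proj(a,[c[0],c[1],h]),1) for h in(.078,.088,.098)])
cv2.imwrite('pics/s14c.png',cv2.resize(a['color'][215:275,260:320,::-1],None,fx=10,fy=10,interpolation=cv2.INTER_CUBIC))
```

```text
nose top [272.1 236.9]
nose bot [273.3 249.3]
nose botL [274.  250.4]
nose botR [272.6 248.1]
tail bot y+ [302.  244.3]
body y+ 16 [287.4 250.3]
m0 [ 0.6239 -0.061 ] [array([292.6, 257.6]), array([292.5, 254.5]), array([292.3, 251.4])]
m1 [ 0.6215 -0.0611] [array([293.3, 256.7]), array([293.1, 253.6]), array([293. , 250.5])]
m2 [ 0.6201 -0.0605] [array([293.9, 256.3]), array([293.8, 253.2]), array([293.6, 250.1])]
```

View pics/s14c.png

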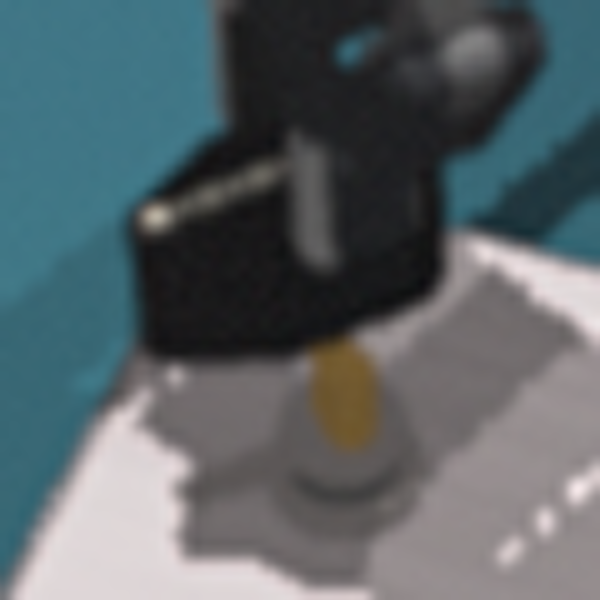

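The scene and wrist estimates of the remaining offset bracket about (−0.8, −2.3) mm. I'll apply that and lower in small steps, watching the force.

>>> move_arm(series=[{"tx":-0.03,"ty":-0.08,"tz":0.4,"rx":0,"ry":0,"rz":0,"fingers":0},{"tx":0,"ty":0,"tz":0.4,"rx":0,"ry":0,"rz":0,"fingers":0},{"tx":0,"ty":0,"tz":0.1,"rx":0,"ry":0,"rz":0,"fingers":0},{"tx":0,"ty":0,"tz":0.08,"rx":0,"ry":0,"rz":0,"fingers":0},{"tx":0,"ty":0,"tz":0,"rx":0,"ry":0,"rz":0,"fingers":0}])

```text
clock: 23.52
ee_pos: [0.6205, -0.0601, 0.0988]
ee_rot: [0.876, 0.483, 0.0, 0.0]
ft_force: [0.5, 0.3, -0.1]
grip_width: 0.025
```

>>> move_arm(series=[{"tx":0,"ty":0,"tz":0.1,"rx":0,"ry":0,"rz":0,"fingers":0},{"tx":0,"ty":0,"tz":0.1,"rx":0,"ry":0,"rz":0,"fingers":0},{"tx":0,"ty":0,"tz":0,"rx":0,"ry":0,"rz":0,"fingers":0}])

```text
clock: 23.9
ee_pos: [0.6207, -0.0603, 0.0926]
ee_rot: [0.876, 0.483, 0.0, 0.0]
ft_force: [1.3, -1.7, -1.9]
grip_width: 0.0255
```

It is sliding on: 8 mm below the shaft top with no upward force. Continuing.

>>> move_arm(series=[{"tx":0,"ty":0,"tz":0.1,"rx":0,"ry":0,"rz":0,"fingers":0},{"tx":0,"ty":0,"tz":0.1,"rx":0,"ry":0,"rz":0,"fingers":0},{"tx":0,"ty":0,"tz":0.1,"rx":0,"ry":0,"rz":0,"fingers":0},{"tx":0,"ty":0,"tz":0,"rx":0,"ry":0,"rz":0,"fingers":0}])

```text
clock: 24.4
ee_pos: [0.6207, -0.0602, 0.0835]
ee_rot: [0.876, 0.483, 0.0, 0.0]
ft_force: [3.2, -1.6, -1.9]
grip_width: 0.0251
```

>>> move_arm(series=[{"tx":0,"ty":0,"tz":0.1,"rx":0,"ry":0,"rz":0,"fingers":0},{"tx":0,"ty":0,"tz":0.05,"rx":0,"ry":0,"rz":0,"fingers":0},{"tx":0,"ty":0,"tz":0,"rx":0,"ry":0,"rz":0,"fingers":0}])

```text
clock: 24.78
ee_pos: [0.6209, -0.0602, 0.08]
ee_rot: [0.876, 0.483, 0.0, 0.0]
ft_force: [0.4, -0.1, 3.6]
grip_width: 0.025
```

Run:
```python
from knob import *
s=bot.state();print(s['ee_pos'],s['ft_force'],s['ft_torque'],s['clock'])
a=viewer.snapshot('scene')
cv2.imwrite('pics/s15c.png',cv2.resize(a['color'][205:285,250:350,::-1],None,fx=7,fy=7,interpolation=cv2.INTER_CUBIC))
```

```text
[ 0.6209 -0.0602  0.08  ] [ 0.3927 -0.0781  3.6429] [-0.2307 -0.0413  0.0347] 24.775
```

View pics/s15c.png

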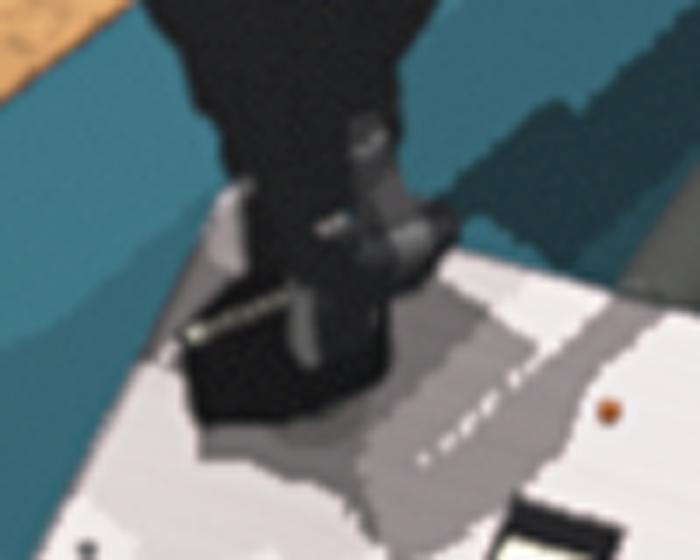

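It is on the collar (3.6 N spring preload at TCP z 0.080, as predicted). Now pressing to the end of travel.

>>> move_arm(series=[{"tx":0,"ty":0,"tz":0,"rx":0,"ry":0,"rz":0,"fingers":0},{"tx":0,"ty":0,"tz":0.07,"rx":0,"ry":0,"rz":0,"fingers":0},{"tx":0,"ty":0,"tz":0.07,"rx":0,"ry":0,"rz":0,"fingers":0},{"tx":0,"ty":0,"tz":0.07,"rx":0,"ry":0,"rz":0,"fingers":0},{"tx":0,"ty":0,"tz":0,"rx":0,"ry":0,"rz":0,"fingers":0}], squeeze=100)

```text
clock: 25.45
ee_pos: [0.621, -0.0602, 0.0742]
ee_rot: [0.876, 0.483, 0.0, 0.001]
ft_force: [-1.3, 0.2, 8.9]
grip_width: 0.0242
```

>>> move_arm(series=[{"tx":0,"ty":0,"tz":0.05,"rx":0,"ry":0,"rz":0,"fingers":0},{"tx":0,"ty":0,"tz":0.05,"rx":0,"ry":0,"rz":0,"fingers":0},{"tx":0,"ty":0,"tz":0,"rx":0,"ry":0,"rz":0,"fingers":0}])

```text
clock: 25.82
ee_pos: [0.6213, -0.0603, 0.0732]
ee_rot: [0.875, 0.483, 0.0, 0.001]
ft_force: [-5.1, 0.1, 16.5]
grip_width: 0.0242
```

Force has risen to 16.5 N, above the 10.4 N spring maximum, so the shaft is at its stop. Final checks.

Run:
```python
from knob import *
s=bot.state();R=Ro.from_quat(s['ee_rot']).as_matrix();print(s['ee_pos'],R[:,0],s['ft_force'],s['clock'],s['grip_width'])
p=viewer.snapshot('wrist');save(p,'w16.png');knob(p,s)
a=viewer.snapshot('scene');save(a,'s16.png')
for q in viewer.masks_of('tube_center',a)[:1]:
    C=cloud(a,cv2.erode(q['mask'].astype(np.uint8),np.ones((3,3)))>0);C=C[np.hypot(C[:,0]-.591,C[:,1]-.097)<.04]
    for lo in(.12,.15,.18,.21):
      D=C[(C[:,2]>lo)&(C[:,2]<lo+.03)]; print(lo,D.mean(0),len(D))
```

```text
[ 0.6213 -0.0603  0.0732] [0.533  0.8461 0.0001] [-5.0712  0.1431 16.5167] 25.825 0.02422605360370264
0.68 [270.272 240.288 351.104 415.824] top z tool -0.03381389018733062 8432 [-0.0144 -0.0228 -0.0353] [ 0.0125  0.0379 -0.0288]
plane [-0.026   0.0019 -0.033 ]
mean [-0.0009  0.0023 -0.0329] long axis tool [-0.0036  1.    ]
0.12 [0.5998 0.0988 0.1343] 67
0.15 [0.5999 0.099  0.1649] 72
0.18 [0.5997 0.0992 0.1951] 77
0.21 [0.5967 0.0988 0.2151] 49
```

View pics/s16.png

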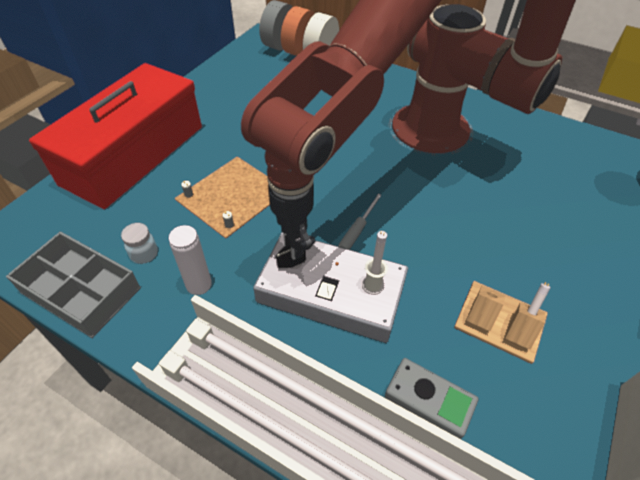

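View pics/w16.png

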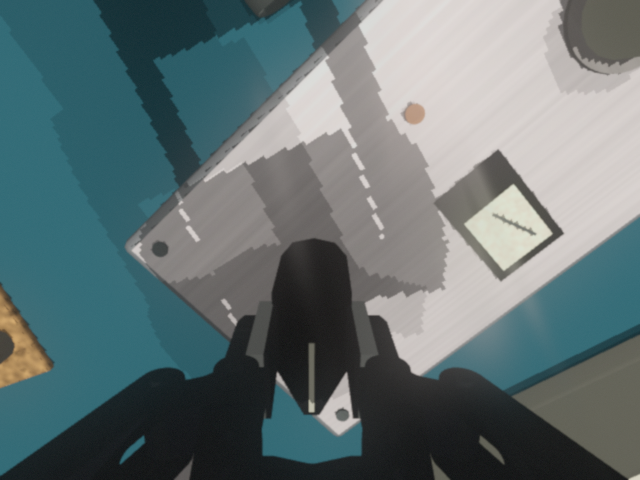

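The tube stands in the cup (scene 378,260) and the knob is in the grip on the shaft without having slipped (wrist 311,330). The bystanders are where they were. Handing in.

```bash
python3 -c "
from rig import bot
print(bot.hand_in())"
```

```text
the job is handed in; nothing more can be done
None
```

I stood the long tube on the socket cup's floor and released it. Then I fitted the knob on the shaft and pressed it to the end of its travel, still held. The job is handed in at about 26 s of the 67 s; no verdict is reported.

**Last checks**
- **Tube:** vertical, upper end at z ≈ 0.215 m, as expected when it rests on the floor. It did not move while I fitted the knob.
- **Knob:** it slid on without resistance and met the collar at the predicted height, with 3.6 N of spring preload. It did not slip in the grip. The tool's yaw agrees with the shaft's tab within about 1°.
- **Press:** about 16.5 N at the stop, above the spring's 10.4 N maximum. By geometry the shaft is about 7.8 mm down.
- **Bystanders:** all look unmoved in the last scene picture; I did not measure each one.

**What went wrong or disagreed**
- The first grasp of the knob failed and the fingers shut empty. The knob stayed in place, and a lower second grasp held.
- Camera estimates of the knob-to-shaft offset differed by 1.5–2 mm, so I used a value in between; the fit then went on freely.
- The wrist camera suggests the knob leans about 1.5° in the grip, which is within the tolerance.

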